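# Set up the massage-blade warmer for the next treatment

## Robot

A 6-joint arm with a two-finger parallel gripper is mounted at the origin on the work surface. World frame = base frame: x ahead of the robot, y to its left, z up, the work surface at z = 0. Lengths are in mm, angles in rad, forces in N, time in s.
With the tool pointing down it reaches from about 350 to 975 mm from the base axis. Payload 7.1 kg.
Tool frame: the origin (TCP) lies at the very end of the fingers, on their centre line; the grasp point (between the pads) lies 19 mm behind it; z points along the fingers, y is the direction in which the jaws open and shut (so a half turn about z gives the same grasp; the last joint's range is limited). The gripper opens to 88 mm and grips with 3 to 60 N. Pads are 20 mm wide; open, the fingers measure 115 mm over their backs; the gripper's body (75 mm by 178 mm) begins 61 mm behind the grasp point.
Start: joints at [-1.214, 0.423, 1.63, -0, 1.089, -0.019], TCP at [229.402, -581.36, 222.675] pointing down, gripper open.
Joint ranges: [-3, 3], [-0.9, 2.11], [0.09, 2.58], [-1.31, 4.45], [0.11, 2.69], [-2.54, 2.54]. Speed limits (rad/s): [2.39, 2.39, 3.01, 3.14, 3.14, 3.14].

## Interface

Orientations are given as a rotation vector (axis times angle).
In Python, from workcell import monitor, vision, order, find_in, regions_of, place_of gives the robot as it stands. The module is installed in compiled form; this text tells all that it offers.
- The arm moves only by the tool carry_out, never from a script. Its argument "targets" is a list of rows, each a list of 3 entries, a list of its own where there are three numbers: the turn, a rotation vector about the world's x, y, z in degrees, then the shift along the world's x, y, z in mm, then the finger opening in mm, from 0 to 87.8. In form: [[[rx, ry, rz], [x, y, z], hand], ...]. A call has 1 to 10 rows; each row is the pose to reach, as a shift and turn from the pose commanded when the call began; what a row does not reach only later rows make up. A row lasts 1/12 s, in which the tool goes at most 41.7 mm and 7.16 degrees, less where a joint would pass 70% of its speed; a pose out of reach is approached as far as the arm can. A call with a gripper value outside its range is refused whole. The fingers move at their own pace and stop on an object; the grip force is fixed at half the most. Time passes only in rows, so rows that repeat a pose let the fingers close. It gives the time, the measured TCP pose, the force and the opening at its end, in the units of the state.
- monitor.get_obs(): the state, without advancing time (a new reading comes with each control period).
- vision.get_image(name): name is "scene" or "top" or "wrist"; returns the picture (420x560x3 uint8, red, green, blue); there is no depth.
- vision.camera_model(name): a dict with "K" (3x3 intrinsics, pixels), "rvec" (rotation vector, rad) and "tvec" (3), from world to camera coordinates, as OpenCV has them. Camera axes: x right, y down, z forward; pixel columns grow to the right and rows downward; lengths in mm; the calibration is good to about 2 mm. The wrist camera is an equidistant fisheye: a pixel r from the principal point sees the ray r / f radians off the axis. A picture is of the moment at which its call begins: read the wrist's pose just before it. camera_model takes no time and is no camera call; for the wrist camera it gives the pose at the moment of the call.
- order.close_job(): hands the job in, once; it reports no verdict.
Trained networks look in the newest picture that a camera, given by its name, has taken for a name from the list of things; names that differ only in an ending like _2 or _b are one class to them, and where a whole thing is asked for, a point or a joint stands for the part that bears it (a point fixed in the world has none). Each returns a list of dicts, best first, with "confidence" (0 to 1); they miss things now and then, are a little off and sometimes report something else, mostly with a low value. They report only what shows in the picture. A call takes as long as a camera call. They do not tell look-alikes from the thing itself.
- find_in(query, camera): "point" ([x, y, z] in mm, in the coordinates of the camera as it stood for that picture, good to about 4 mm: the middle of the surface that is visible of it).
- regions_of(query, camera): "mask" (420x560 bool, what is visible of it).
- place_of(query, camera): "point" ([x, y, z] in mm, in the coordinates of the camera as it stood for that picture, good to about 4 mm: a listed point, or the origin of a listed thing).
The state is a dict: "t": time; "qpos": joint angles; "qvel": joint speeds; "joint_torque": joint torques, N m; "ee_pos": TCP position; "orientation": TCP orientation; "ft_force": force on the tool from outside, world axes, zero at the start; "moment": the same for the moment, N m; "width": finger opening in mm.
Only numpy, scipy, OpenCV 4.12 (cv2) and the standard library are available. Lean on these libraries where they do the work, as an engineer would, in place of code of your own. Each camera call takes 0.05 s, during which the arm holds its last target.

## Task

Get the treatment table ready. First turn the warmer's dial fully back (anticlockwise) to off; with it off, lay every green stone massage blade flat in its own bay of the warmer, its notch over the bay's pin, and stand every amber pump bottle centred on one of the round inlays of the wooden board with its spout pointing straight at that round's brass mark. When all of that is in place, and only then, turn the dial so that its white pointer lines up with the brass index tab. Leave everything else on the table where it is.

Things in the scene. Friction and masses are not known exactly. Their poses are not given: they have to be found in the camera images.
- warmer: fixed warmer for massage blades on the table: a low white box with an aluminium deck, 170 (x) x 360 (y) x 45 mm high, flat deck on top; origin at the centre of its underside, z up, its own +x points to its far side (away from the robot). Three bays lie side by side on the deck, the dial to their right (its axis at own x = 0, y = -125 mm)
- bay1 (a point): centre of bay 1, on the deck surface (45 mm above the table); axes as the warmer's. A bay is a grey outline 98 x 38 mm along the warmer's x, with an upright steel pin (8 mm diameter, 11 mm high with a round top) with its axis 42 mm from the bay's centre towards the warmer's +x, and a lip 4 mm high across its near end, whose inner face is 50 mm from the bay's centre; nothing else stands on the deck; bays are 84 mm apart
- bay2 (a point): centre of bay 2, on the deck surface (45 mm above the table); axes as the warmer's. A bay is a grey outline 98 x 38 mm along the warmer's x, with an upright steel pin (8 mm diameter, 11 mm high with a round top) with its axis 42 mm from the bay's centre towards the warmer's +x, and a lip 4 mm high across its near end, whose inner face is 50 mm from the bay's centre; nothing else stands on the deck; bays are 84 mm apart
- bay3 (a point): centre of bay 3, on the deck surface (45 mm above the table); axes as the warmer's. A bay is a grey outline 98 x 38 mm along the warmer's x, with an upright steel pin (8 mm diameter, 11 mm high with a round top) with its axis 42 mm from the bay's centre towards the warmer's +x, and a lip 4 mm high across its near end, whose inner face is 50 mm from the bay's centre; nothing else stands on the deck; bays are 84 mm apart
- blade1: loose massage blade of green stone, a flat plate 95 (own x) x 30 (y) x 8 mm thick, about 70 g, one of two or three alike (None if absent); origin at the centre of its underside. A notch 12 mm wide and 12 mm deep is cut in the middle of its own +x end (the pin stands at own x = +42 mm when the blade is home); the blade may go in any bay. Home in a bay, it lies flat on the deck along the bay with the pin standing in its notch, clear of the lip (about 2 mm play each way)
- blade2: loose massage blade of green stone, a flat plate 95 (own x) x 30 (y) x 8 mm thick, about 70 g, one of two or three alike (None if absent); origin at the centre of its underside. A notch 12 mm wide and 12 mm deep is cut in the middle of its own +x end (the pin stands at own x = +42 mm when the blade is home); the blade may go in any bay. Home in a bay, it lies flat on the deck along the bay with the pin standing in its notch, clear of the lip (about 2 mm play each way)
- blade3: loose massage blade of green stone, a flat plate 95 (own x) x 30 (y) x 8 mm thick, about 70 g, one of two or three alike (None if absent); origin at the centre of its underside. A notch 12 mm wide and 12 mm deep is cut in the middle of its own +x end (the pin stands at own x = +42 mm when the blade is home); the blade may go in any bay. Home in a bay, it lies flat on the deck along the bay with the pin standing in its notch, clear of the lip (about 2 mm play each way)
- bottle1: loose tall slim amber pump bottle, about 160 g: body 40 mm diameter, 85 mm high; above it a white collar 24 mm diameter from 85 to 107 mm, then the pump head up to 123 mm, whose spout (9 mm wide) points along the bottle's own +x and reaches 34 mm from the axis. Origin at the centre of the underside, z up. Best gripped by the collar, a finger on either side of the spout's line. It may go on either round
- bottle1_spout (a point): tip of the spout, 34 mm out along own +x, 119 mm above the underside
- bottle2: loose short wide amber pump bottle, about 160 g: body 50 mm diameter, 65 mm high; above it a white collar 24 mm diameter from 65 to 87 mm, then the pump head up to 103 mm, whose spout (9 mm wide) points along the bottle's own +x and reaches 34 mm from the axis. Origin at the centre of the underside, z up. Best gripped by the collar, a finger on either side of the spout's line. It may go on either round
- bottle2_spout (a point): tip of the spout, 34 mm out along own +x, 99 mm above the underside
- round1 (a point): centre of round inlay 1 (54 mm diameter) on the flat top of the fixed dark wooden bottle board (100 x 210 mm, 18 mm high; rounds 100 mm apart), z up. The round's brass mark lies 34 mm from this centre along its own -x (the near side), straight below the spout's tip when the bottle stands right
- round2 (a point): centre of round inlay 2 (54 mm diameter) on the flat top of the fixed dark wooden bottle board (100 x 210 mm, 18 mm high; rounds 100 mm apart), z up. The round's brass mark lies 34 mm from this centre along its own -x (the near side), straight below the spout's tip when the bottle stands right
- dial (a joint): angle of the warmer's dial, 0 to 4.4 rad, growing clockwise seen from above; 0 is off, against its stop; it stays where it is left (0.05 N m). At 0 its pointer lies at +2.5 rad about the warmer's z from the warmer's +x, at q at 2.5 - q. Black disc 54 mm diameter, its top 12 mm above the deck, with an upright grip bar on it, 46 mm long, 12 mm thick, 22 mm high (top 34 mm above the deck); a white line on one half of the bar is the pointer
- mark_ring (a joint): angle of the index ring round the dial, same zero and sense as the dial: the dial is on its mark when the two joint values are equal. The ring is flat on the deck, carries one brass tab (the index mark, 16 x 7 mm, 7.5 mm high) and is not to be touched; where it stands differs from start to start
- dial_pointer (a point): point in line with the dial's pointer, 36 mm from the axis
- index_mark (a point): the brass index tab, 36 mm from the dial's axis
- jar: white cream jar, 56 mm diameter; a bystander, to be left alone
- carton: pale blue carton 50 x 70 x 35 mm; a bystander, to be left alone
- candle: white candle, 60 mm diameter, 60 mm high; a bystander, to be left alone
- brush: brush with handle, 160 mm long, lying; a bystander, to be left alone
- soap: pink soap bar 80 x 50 x 25 mm; a bystander, to be left alone
- phial: small green glass bottle, 32 mm diameter, 70 mm high; a bystander, to be left alone
- giftbox: dark red gift box 70 x 110 x 50 mm; a bystander, to be left alone
Not all that is in view belongs to the job. Leave any black or blue look-alike of the blade2 alone.

How it is judged:
By the outcome, as a careful person would: the job done as asked, in the order asked, and still so for the second after the job is handed in, with the robot touching nothing.
Of blade1, blade2, blade3 only 2 to 3 are there at a start; the rules pass over those that are not, and their reading is None.
At some moment in a run one of blade1, blade2, blade3 may be knocked a few centimetres aside while the robot is not near it.
It also fails if it takes over 210 s, if anything falls off the work surface, if the arm or the gripper's body presses on something with over 40 N, if the wrist force passes 120 N, or if a joint passes its speed limit or range.

## Working session

There is one attempt and no reset: what is moved stays moved. The work goes in short steps, Python scripts to look and compute and a tool call to move; the robot and the scene stay as the last step left them, time stands still between calls to the robot, and variables do not carry over. Pictures are saved under pics/ and viewed, and the job is handed in when it is done.

Besides the shell and the picture viewer there is one more tool, called after "Emit:" as name([rows], argument=value, ...), one row to a line, values as JSON. carry_out: Moves the arm, as the interface text tells. Its arguments: {"type":"object","properties":{"targets":{"type":"array","items":{"type":"array"}}},"required":["targets"]}

```bash
mkdir -p pics; ls
cat > h.py <<'E'
import numpy as np, cv2
from workcell import monitor, vision, order, find_in, regions_of, place_of
def save(img,name): cv2.imwrite('pics/'+name+'.png',cv2.cvtColor(np.ascontiguousarray(img),cv2.COLOR_RGB2BGR))
def cam(name):
    m=vision.camera_model(name); K=np.array(m['K'],float); R=cv2.Rodrigues(np.array(m['rvec'],float))[0]; t=np.array(m['tvec'],float).ravel()
    return K,R,t
def toworld(p,c):
    K,R,t=c; return R.T@(np.array(p,float)-t)
def proj(P,c,fish=False):
    K,R,t=c; p=R@np.array(P,float)+t
    if not fish:
        q=K@p; return q[:2]/q[2]
    r=np.hypot(p[0],p[1]); th=np.arctan2(r,p[2]); 
    return np.array([K[0,2]+K[0,0]*th*p[0]/r,K[1,2]+K[1,1]*th*p[1]/r])
def ray(uv,c,z,fish=False):
    K,R,t=c; a=(uv[0]-K[0,2])/K[0,0]; b=(uv[1]-K[1,2])/K[1,1]
    if fish:
        th=np.hypot(a,b); s=np.sin(th)/th if th>1e-9 else 1; d=np.array([a*s,b*s,np.cos(th)])
    else: d=np.array([a,b,1.])
    d=R.T@d; o=-R.T@t; return o+d*(z-o[2])/d[2]
E
python3 - <<'E'
from h import *
o=monitor.get_obs()
for k,v in o.items(): print(k,np.round(v,3))
for n in ['scene','top','wrist']:
    save(vision.get_image(n),n+'0'); K,R,t=cam(n); print(n,K.round(1).tolist(),(-R.T@t).round(0),R.round(2).tolist())
E
```

```text
pics
t 0.0
qpos [-1.214  0.424  1.631 -0.     1.089 -0.019]
qvel [-0.     0.001 -0.    -0.002  0.001  0.   ]
joint_torque [ 1.0000e-03 -5.4462e+01 -2.7367e+01  6.4000e-02  2.3000e-02 -0.0000e+00]
ee_pos [ 229.209 -580.851  221.921]
orientation [-3.085 -0.587  0.   ]
ft_force [ 0.296  0.762 -0.473]
moment [-0.029  0.018  0.002]
width 87.631
scene [[393.4, 0.0, 277.4], [0.0, 393.4, 210.4], [0.0, 0.0, 1.0]] [1117. -252.  894.] [[0.42, 0.91, -0.01], [0.68, -0.32, -0.66], [-0.6, 0.27, -0.75]]
top [[433.4, 0.0, 279.2], [0.0, 433.4, 206.1], [0.0, 0.0, 1.0]] [ 268.   13. 1196.] [[0.02, -1.0, 0.0], [-0.98, -0.02, -0.22], [0.22, 0.0, -0.98]]
wrist [[325.2, 0.0, 279.9], [0.0, 325.2, 216.0], [0.0, 0.0, 1.0]] [ 293. -556.  383.] [[0.37, -0.93, -0.0], [-0.9, -0.36, 0.25], [-0.23, -0.09, -0.97]]
```

View pics/scene0.png

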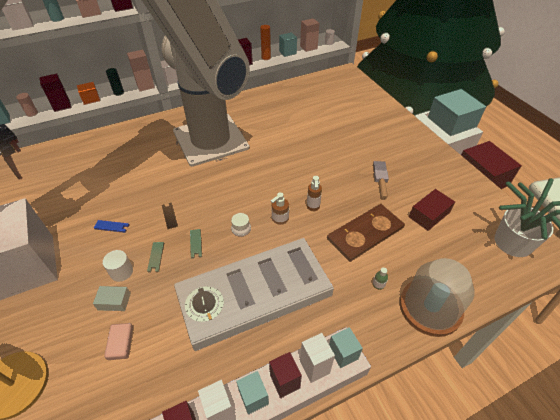

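View pics/top0.png

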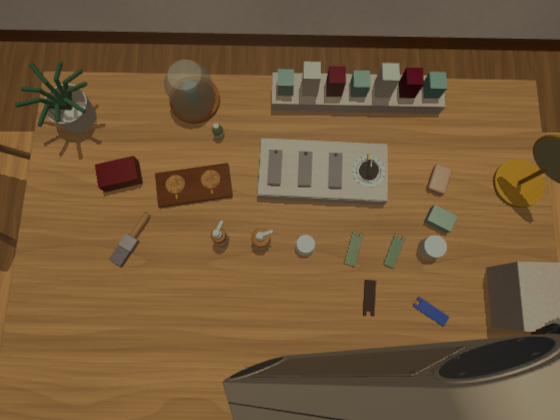

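View pics/wrist0.png

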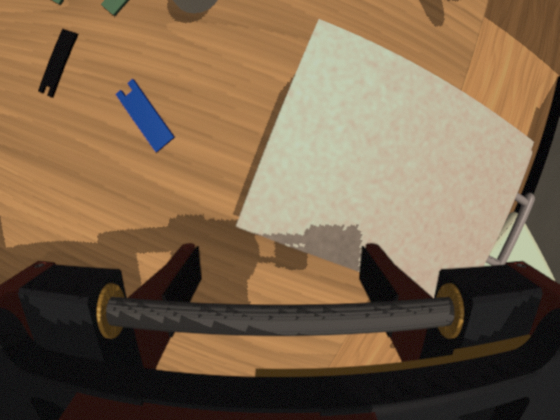

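The top picture shows the warmer with its dial at (369,170), two green blades at (354,249) and (395,251), and black and blue look-alikes at (369,298) and (431,311). It also shows bottles at (218,236) and (262,239), and the board with rounds at (175,185) and (210,180).

Run:
```python
from h import *
for n in ['top','scene']:
    im=vision.get_image(n); c=cam(n)
    for q in ['warmer','bay1','bay2','bay3','blade1','bottle1','bottle2','bottle1_spout','bottle2_spout','round1','round2','dial_pointer','index_mark']:
        for d in place_of(q,n)[:5]:
            if d['confidence']<0.3: continue
            w=toworld(d['point'],c); print(n,q,round(d['confidence'],2),w.round(0),proj(w,c).round(0))
im=vision.get_image('top')
save(cv2.resize(im[120:280,140:420],None,fx=2.8,fy=2.8,interpolation=cv2.INTER_CUBIC),'topc')
im=vision.get_image('scene')
save(cv2.resize(im[160:360,80:420],None,fx=2.3,fy=2.3,interpolation=cv2.INTER_CUBIC),'scec')
```

```text
top warmer 0.83 [ 640. -104.   -4.] [322. 173.]
top bay1 0.87 [644.  30.  46.] [276. 165.]
top bay1 0.87 [ 639. -132.   45.] [334. 168.]
top bay1 0.56 [641. -51.  48.] [305. 167.]
top bay2 0.87 [644.  30.  46.] [276. 165.]
top bay2 0.87 [ 639. -132.   45.] [334. 168.]
top bay2 0.56 [641. -51.  48.] [305. 167.]
top bay3 0.87 [644.  30.  46.] [276. 165.]
top bay3 0.87 [ 639. -132.   45.] [334. 168.]
top bay3 0.56 [641. -51.  48.] [305. 167.]
top blade1 0.75 [ 418. -298.    1.] [393. 251.]
top blade1 0.61 [ 290. -229.    2.] [369. 298.]
top blade1 0.6 [ 255. -392.   -1.] [430. 312.]
top blade1 0.57 [ 417. -187.   -3.] [352. 250.]
top bottle1 0.85 [441. 176.   0.] [222. 239.]
top bottle1 0.7 [442.  68.   5.] [261. 239.]
top bottle2 0.85 [441. 176.   0.] [222. 239.]
top bottle2 0.7 [442.  68.   5.] [261. 239.]
top bottle1_spout 0.81 [472. 166. 115.] [220. 221.]
top bottle2_spout 0.86 [452.  37.  98.] [271. 231.]
top round1 0.92 [597. 314.  22.] [174. 182.]
top round1 0.64 [613. 210.  13.] [212. 178.]
top round2 0.92 [597. 314.  22.] [174. 182.]
top round2 0.64 [613. 210.  13.] [212. 178.]
[... 725 characters left out ...]
scene blade1 0.75 [ 420. -296.   -6.] [158. 258.]
scene bottle1 0.91 [443. 178.   3.] [314. 207.]
scene bottle1 0.59 [437.  69.   1.] [280. 217.]
scene bottle2 0.91 [443. 178.   3.] [314. 207.]
scene bottle2 0.59 [437.  69.   1.] [280. 217.]
scene bottle1_spout 0.59 [471. 161. 112.] [316. 189.]
scene bottle1_spout 0.38 [443. 178.   2.] [314. 207.]
scene bottle2_spout 0.57 [448.  35.  98.] [271. 201.]
scene round1 0.97 [593. 316.  19.] [382. 222.]
scene round1 0.83 [610. 219.  20.] [356. 238.]
scene round2 0.97 [593. 316.  19.] [382. 222.]
scene round2 0.83 [610. 219.  20.] [356. 238.]
scene dial_pointer 0.6 [ 672. -231.   56.] [206. 316.]
scene index_mark 0.47 [ 675. -224.   54.] [209. 316.]
```

View pics/topc.png

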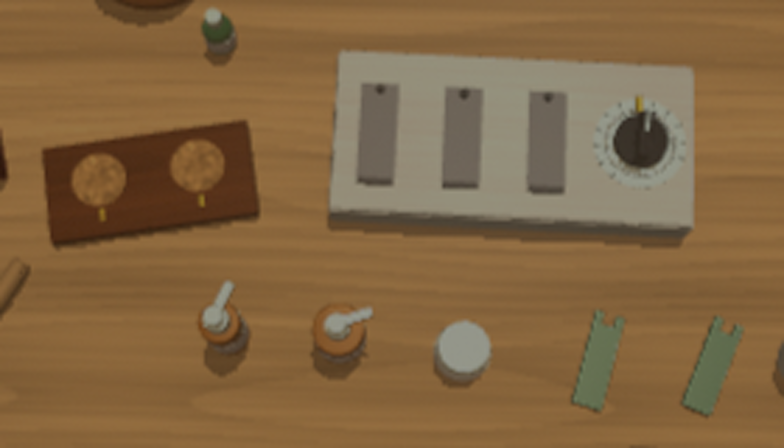

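View pics/scec.png

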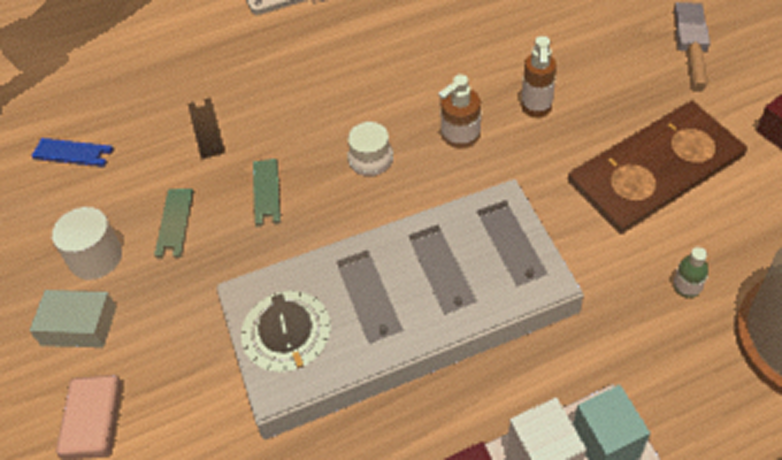

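Emit:
carry_out([
  [[0, 0, 0], [40, 40, 50], 87],
  [[0, 0, -10], [110, 100, 60], 87],
  [[0, 0, -30], [330, 350, 60], 87],
  [[0, 0, -30], [330, 350, 60], 87],
  [[0, 0, -30], [330, 350, 60], 87],
  [[0, 0, -30], [330, 350, 60], 60],
  [[0, 0, -30], [330, 350, 60], 60],
  [[0, 0, -30], [330, 350, 60], 60],
  [[0, 0, -30], [330, 350, 60], 60],
  [[0, 0, -30], [330, 350, 60], 60],
])

```text
t: 2.48
ee_pos: [503.2, -291.8, 278.6]
orientation: [3.133, -0.232, 0.001]
ft_force: [0.7, -0.9, 0.4]
width: 60.5
```

Emit:
carry_out([
  [[0, 0, 0], [57, 64, 4], 60],
  [[0, 0, 0], [57, 64, 4], 60],
  [[0, 0, 0], [57, 64, 4], 60],
  [[0, 0, 0], [57, 64, 4], 60],
])

```text
t: 2.82
ee_pos: [560.4, -227.7, 282.2]
orientation: [3.133, -0.226, 0.0]
ft_force: [-0.0, -0.4, -0.4]
width: 60.1
```

Run:
```python
from h import *
o=monitor.get_obs(); print(o['ee_pos'],o['orientation'],o['t'])
im=vision.get_image('wrist'); c=cam('wrist'); save(im,'w1'); print((-c[1].T@c[2]).round(1))
for q in ['warmer','bay1','dial_pointer','index_mark','blade1']:
    for d in place_of(q,'wrist')[:5]:
        if d['confidence']<0.3: continue
        w=toworld(d['point'],c); print(q,round(d['confidence'],2),w.round(0),proj(w,c,True).round(0))
save(cv2.resize(im,(800,600),interpolation=cv2.INTER_CUBIC),'w1b')
```

```text
[ 560.40639543 -227.67106191  282.20044113] [ 3.13341140e+00 -2.25740023e-01  3.79547959e-04] 2.8167
[ 627.2 -239.1  443.2]
warmer 0.97 [ 641. -101.   -1.] [180. 140.]
bay1 0.94 [644.  30.  46.] [ 85. 159.]
bay1 0.58 [639. -51.  40.] [137. 150.]
dial_pointer 0.91 [ 670. -232.   56.] [269.  99.]
dial_pointer 0.45 [637. -49.  39.] [136. 152.]
index_mark 0.65 [ 671. -225.   56.] [262.  99.]
index_mark 0.54 [641. -99.  -3.] [179. 141.]
blade1 0.92 [ 291. -225.   -6.] [300. 341.]
blade1 0.84 [ 427. -188.    3.] [265. 275.]
blade1 0.77 [ 422. -303.    3.] [342. 267.]
blade1 0.52 [ 621. -432.    1.] [414. 123.]
blade1 0.51 [ 510. -430.    0.] [419. 198.]
```

View pics/w1b.png

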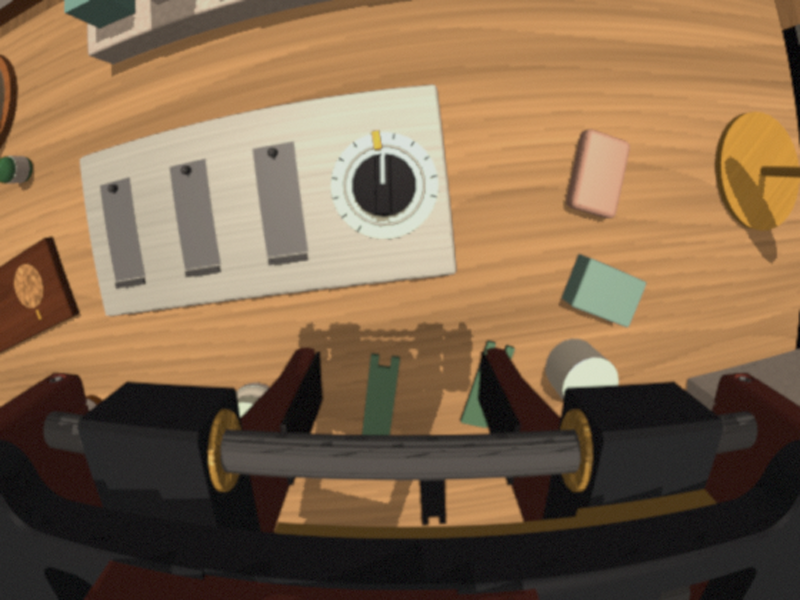

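The picture shows the dial at about (384,185). Its white pointer runs up to (382,150) and the brass tab is at (377,139). The pins are at (113,188), (186,170) and (272,153). I'll measure these more finely.

Run:
```python
from h import *
im=cv2.cvtColor(cv2.imread('pics/w1.png'),cv2.COLOR_BGR2RGB); c=cam('wrist')
save(cv2.resize(im[80:180,220:320],(800,800),interpolation=cv2.INTER_CUBIC)[:600],'dialz')
save(cv2.resize(im[90:205,60:220],(800,575),interpolation=cv2.INTER_CUBIC),'bayz')
```

```text
(no output)
```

View pics/dialz.png

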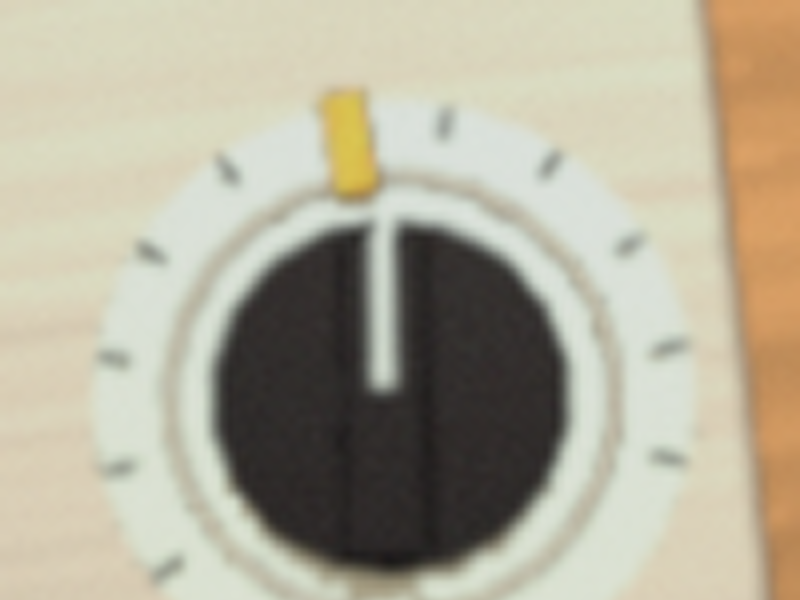

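View pics/bayz.png

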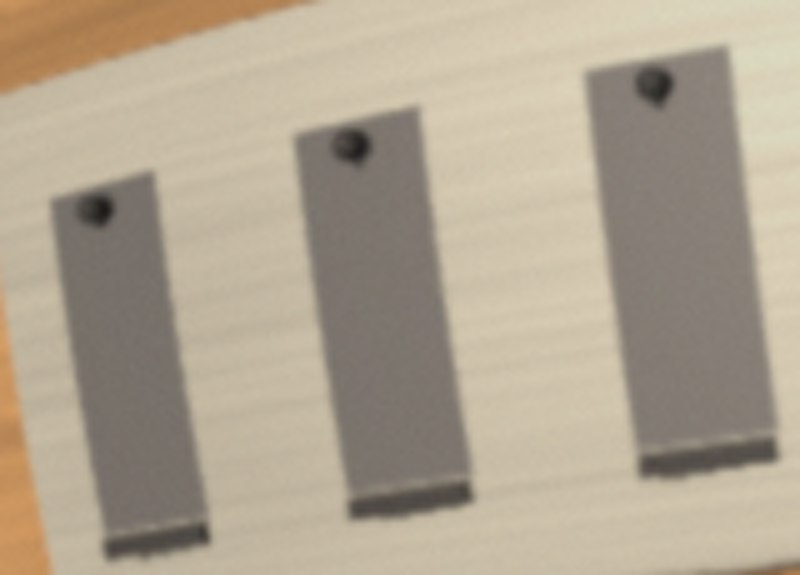

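Run:
```python
from h import *
c=cam('wrist')
D=lambda u,v,z: ray((220+(u+.5)/8-.5,80+(v+.5)/8-.5),c,z,True)
B=lambda u,v,z: ray((60+(u+.5)/5-.5,90+(v+.5)/5-.5),c,z,True)
for n,p in dict(discL=(213,396,57),discR=(570,396,57),discT=(391,222,57),tip=(382,220,79),base=(384,390,79),tab=(349,143,52.5),tabi=(355,190,52.5),tabo=(342,94,52.5)).items(): print(n,D(*p).round(1))
for n,p in dict(b3=[(587,72,45),(727,46,45)],b2=[(296,133,45),(418,107,45)],b1=[(52,199,45),(153,171,45)]).items(): print(n,[B(*q).round(1).tolist() for q in p])
for p in [(654,83,56),(350,145,56),(95,210,56)]: print('pin',B(*p).round(1))
for a,b in [((640,455),(776,437)),((349,497),(470,482)),((106,535),(207,523))]: print('lip',B(*a,49).round(1),B(*b,49).round(1))
```

```text
discL [ 637.2 -203.    57. ]
discR [ 629.1 -254.9   57. ]
discT [ 658.6 -232.8   57. ]
tip [ 657.3 -232.1   79. ]
base [ 633.6 -228.8   79. ]
tab [ 671.9 -228.4   52.5]
tabi [ 664.7 -228.2   52.5]
tabo [ 679.4 -228.5   52.5]
b3 [[685.3, -120.7, 45.0], [684.1, -157.3, 45.0]]
b2 [[688.9, -37.0, 45.0], [687.0, -73.6, 45.0]]
b1 [[691.7, 46.7, 45.0], [690.3, 10.1, 45.0]]
pin [ 677.3 -140.4   56. ]
pin [680.3 -57.7  56. ]
pin [683.1  24.5  56. ]
lip [ 587.3 -118.4   49. ] [ 585.9 -154.    49. ]
lip [590.8 -34.8  49. ] [588.5 -70.9  49. ]
lip [594.5  48.   49. ] [591.7  12.   49. ]
```

Emit:
carry_out([
  [[0, 0, 0], [73, -1.3, -30], 40],
  [[0, 0, 0], [73, -1.3, -100], 40],
  [[0, 0, 0], [73, -1.3, -190], 40],
  [[0, 0, 0], [73, -1.3, -190], 40],
  [[0, 0, 0], [73, -1.3, -190], 40],
  [[0, 0, 0], [73, -1.3, -215], 40],
  [[0, 0, 0], [73, -1.3, -220.5], 40],
  [[0, 0, 0], [73, -1.3, -220.5], 40],
  [[0, 0, 0], [73, -1.3, -220.5], 40],
])

```text
t: 3.87
ee_pos: [631.5, -231.7, 61.7]
orientation: [-3.133, 0.234, 0.001]
ft_force: [-0.0, -0.1, 0.3]
width: 40.0
```

Run:
```python
from h import *
im=vision.get_image('wrist'); save(im,'w2'); print(monitor.get_obs()['ee_pos'])
```

```text
[ 631.96044883 -231.79440231   62.39239649]
```

View pics/w2.png

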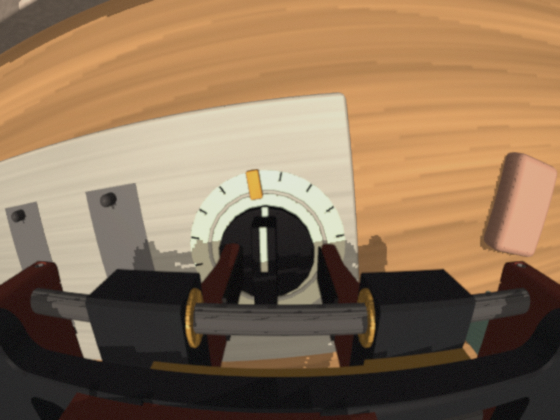

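Emit:
carry_out([
  [[0, 0, 0], [1, 2.5, -2], 40],
  [[0, 0, 0], [1, 2.5, -2], 40],
  [[0, 0, 0], [1, 2.5, -2], 40],
  [[0, 0, 0], [1, 2.5, -2], 10],
  [[0, 0, 0], [1, 2.5, -2], 8],
  [[0, 0, 0], [1, 2.5, -2], 8],
  [[0, 0, 0], [1, 2.5, -2], 8],
  [[0, 0, 0], [1, 2.5, -2], 8],
  [[0, 0, 0], [1, 2.5, -2], 8],
])

```text
t: 4.67
ee_pos: [633.7, -224.7, 59.9]
orientation: [-3.128, 0.233, 0.0]
ft_force: [3.6, 15.8, 3.2]
width: 11.8
```

Emit:
carry_out([
  [[0, 0, 0], [0, 2, 0], 8],
  [[0, 0, 0], [0, 3, 0], 8],
  [[0, 0, 0], [0, 3, 0], 8],
  [[0, 0, 0], [0, 3, 0], 8],
])

```text
t: 5.0
ee_pos: [633.7, -224.5, 59.9]
orientation: [-3.132, 0.232, -0.001]
ft_force: [3.4, 6.6, 1.0]
width: 11.6
```

Run:
```python
from h import *
o=monitor.get_obs(); print({k:np.round(v,2) for k,v in o.items()})
```

```text
{'t': np.float64(5.0), 'qpos': array([-0.36,  0.69,  1.6 ,  0.  ,  0.85,  1.36]), 'qvel': array([-0.,  0., -0.,  0.,  0.,  0.]), 'joint_torque': array([-4.680e+00, -6.300e+01, -2.126e+01, -1.600e+00,  6.000e-02,
        1.000e-02]), 'ee_pos': array([ 633.73, -224.51,   59.92]), 'orientation': array([-3.13,  0.23, -0.  ]), 'ft_force': array([3.39, 6.62, 1.02]), 'moment': array([ 1.17, -0.51,  0.02]), 'width': np.float64(11.57)}
```

Emit:
carry_out([
  [[0, 0, 7], [0, 1, 0], 8],
  [[0, 0, 14], [0, 2, 0], 8],
  [[0, 0, 21], [0, 2, 0], 8],
  [[0, 0, 28], [0, 2, 0], 8],
  [[0, 0, 35], [0, 2, 0], 8],
  [[0, 0, 42], [0, 2, 0], 8],
  [[0, 0, 49], [0, 2, 0], 8],
  [[0, 0, 56], [0, 2, 0], 8],
  [[0, 0, 63], [0, 2, 0], 8],
  [[0, 0, 70], [0, 2, 0], 8],
])

```text
t: 5.83
ee_pos: [634.5, -225.7, 59.9]
orientation: [2.691, 1.612, 0.002]
ft_force: [4.9, -8.0, -3.9]
width: 11.6
```

Emit:
carry_out([
  [[0, 0, 7], [0, 0, 0], 8],
  [[0, 0, 14], [0, 0, 0], 8],
  [[0, 0, 21], [0, 0, 0], 8],
  [[0, 0, 28], [0, 0, 0], 8],
  [[0, 0, 35], [0, 0, 0], 8],
  [[0, 0, 42], [0, 0, 0], 8],
  [[0, 0, 49], [0, 0, 0], 8],
  [[0, 0, 56], [0, 0, 0], 8],
  [[0, 0, 63], [0, 0, 0], 8],
  [[0, 0, 70], [0, 0, 0], 8],
])

```text
t: 6.67
ee_pos: [636.1, -225.5, 60.0]
orientation: [1.279, 2.861, -0.0]
ft_force: [10.5, -4.7, -9.1]
width: 11.8
```

Emit:
carry_out([
  [[0, 0, 4], [0, 0, 0], 8],
  [[0, 0, 7], [0, 0, 0], 8],
  [[0, 0, 9], [0, 0, 0], 8],
  [[0, 0, 11], [0, 0, 0], 8],
  [[0, 0, 12], [0, 0, 0], 8],
  [[0, 0, 12], [0, 0, 0], 8],
  [[0, 0, 12], [0, 0, 0], 8],
])

```text
t: 7.25
ee_pos: [636.3, -225.3, 60.1]
orientation: [0.983, 2.976, -0.001]
ft_force: [11.2, -5.2, -8.4]
width: 12.1
```

Run:
```python
from h import *
o=monitor.get_obs(); print({k:np.round(v,2) for k,v in o.items() if k in('ee_pos','orientation','ft_force','moment','width','qpos','joint_torque')})
print(2*np.degrees(np.arctan2(o['orientation'][1],o['orientation'][0])))
save(vision.get_image('wrist'),'w3')
```

```text
{'qpos': array([-0.36,  0.69,  1.6 , -0.  ,  0.85, -1.29]), 'joint_torque': array([  0.93, -66.62, -16.78,  -0.35,   3.41,  -0.62]), 'ee_pos': array([ 636.28, -225.33,   60.05]), 'orientation': array([ 0.98,  2.98, -0.  ]), 'ft_force': array([11.21, -5.23, -8.4 ]), 'moment': array([-0.68, -1.94, -0.62]), 'width': np.float64(12.05)}
143.42959225499493
```

View pics/w3.png

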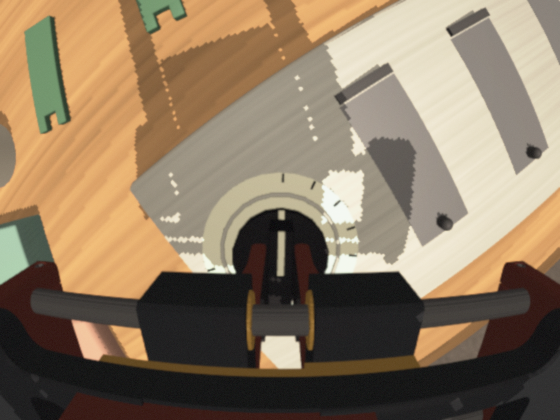

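Emit:
carry_out([
  [[0, 0, 0], [0, 0, 0], 40],
  [[0, 0, 0], [0, 0, 0], 40],
  [[0, 0, 0], [0, 0, 0], 40],
  [[0, 0, 0], [0, 0, 40], 40],
  [[0, 0, -7], [0, 0, 80], 50],
  [[0, 0, -14], [-30, 0, 120], 50],
  [[0, 0, -21], [-60, 0, 160], 50],
  [[0, 0, -28], [-100, 0, 200], 50],
  [[0, 0, -35], [-140, 0, 200], 50],
  [[0, 0, -42], [-180, 0, 200], 50],
])

```text
t: 8.13
ee_pos: [474.2, -223.8, 259.9]
orientation: [1.99, 2.424, 0.001]
ft_force: [0.6, -0.8, 0.2]
width: 50.1
```

Emit:
carry_out([
  [[0, 0, -7], [-30, 0, 0], 50],
  [[0, 0, -14], [-60, 0, 0], 50],
  [[0, 0, -21], [-90, -10, 0], 50],
  [[0, 0, -28], [-90, -20, 0], 50],
  [[0, 0, -35], [-90, -20, 0], 50],
  [[0, 0, -42], [-90, -20, 0], 50],
  [[0, 0, -49], [-90, -20, 0], 50],
  [[0, 0, -56], [-90, -20, 0], 50],
  [[0, 0, -63], [-90, -20, 0], 50],
  [[0, 0, -70], [-90, -20, 0], 50],
])

```text
t: 8.97
ee_pos: [383.7, -243.2, 256.9]
orientation: [-3.026, -0.844, 0.001]
ft_force: [0.1, -1.3, 0.2]
width: 50.1
```

Emit:
carry_out([
  [[0, 0, -7], [0, 0, 0], 50],
  [[0, 0, -14], [0, 0, 0], 50],
  [[0, 0, -21], [0, 0, 0], 50],
  [[0, 0, -28], [0, 0, 0], 50],
  [[0, 0, -35], [0, 0, 0], 50],
  [[0, 0, -40], [0, 0, 0], 50],
  [[0, 0, -40], [0, 0, 0], 50],
])

```text
t: 9.55
ee_pos: [383.7, -243.2, 256.9]
orientation: [-3.133, 0.237, 0.001]
ft_force: [-0.4, 0.1, 0.1]
width: 50.2
```

```bash
cat >> h.py <<'E'
def look(name,big=True):
    o=monitor.get_obs(); im=vision.get_image('wrist'); c=cam('wrist')
    psi=2*np.degrees(np.arctan2(o['orientation'][1],o['orientation'][0])); psi=(psi+180)%360-180
    print('t',round(float(o['t']),2),'ee',o['ee_pos'].round(1),'psi',round(psi,2),'w',round(float(o['width']),1))
    save(im,name); save(cv2.resize(im,(800,600),interpolation=cv2.INTER_CUBIC),name+'b')
    return im,c,o,psi
E
python3 - <<'E'
from h import *
im,c,o,psi=look('w4')
for q in ['blade1']:
    for d in place_of(q,'wrist')[:6]:
        w=toworld(d['point'],c); print(q,round(d['confidence'],2),w.round(0),proj(w,c,True).round(0))
E
```

```text
t 9.55 ee [ 383.7 -243.2  256.9] psi -8.64 w 50.2
blade1 0.64 [ 423. -188.    3.] [233. 163.]
blade1 0.63 [ 261. -390.    3.] [393. 257.]
blade1 0.57 [ 422. -299.    3.] [318. 151.]
```

View pics/w4b.png

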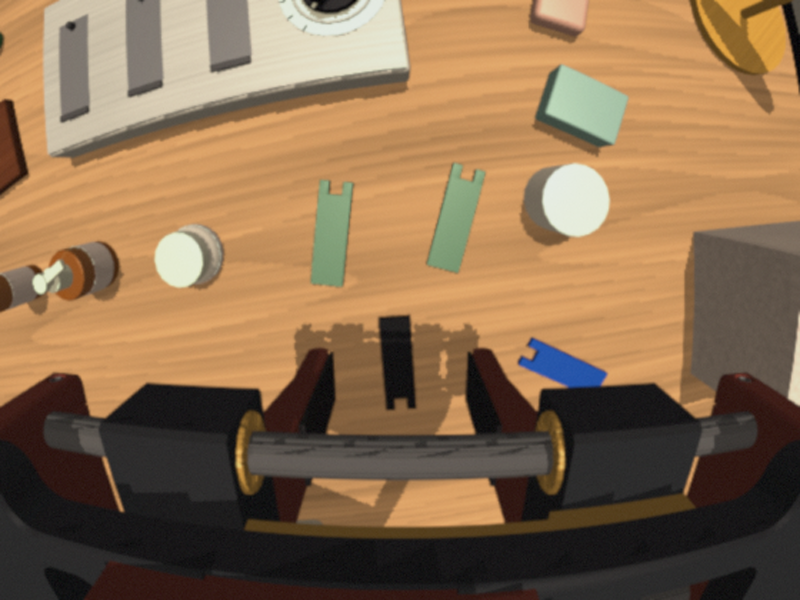

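The two green blades show at (332,232) and (457,218), with their notches toward the far side.

```bash
cat >> h.py <<'E'
def blades(im,c,z=8,fish=True,smin=60):
    hsv=cv2.cvtColor(im,cv2.COLOR_RGB2HSV)
    m=((hsv[...,0]>48)&(hsv[...,0]<85)&(hsv[...,1]>smin)).astype(np.uint8)
    n,l,s,ce=cv2.connectedComponentsWithStats(m)
    for i in range(1,n):
        if s[i,4]<150: continue
        cs,_=cv2.findContours((l==i).astype(np.uint8),cv2.RETR_EXTERNAL,cv2.CHAIN_APPROX_NONE)
        P=np.array([ray(p[0],c,z,fish)[:2] for p in max(cs,key=len)],np.float32)
        (x,y),(w,h),a=cv2.minAreaRect(P)
        if w<h: w,h,a=h,w,a+90
        print('px',ce[i].round(0),'centre',round(x,1),round(y,1),'size',round(w,1),round(h,1),'ang',round((a+90)%180-90,1))
E
python3 - <<'E'
from h import *
im=cv2.cvtColor(cv2.imread('pics/w4.png'),cv2.COLOR_BGR2RGB); c=cam('wrist'); blades(im,c)
E
```

```text
px [315. 169.] centre 408.1 -293.1 size 63.0 27.3 ang -22.2
px [230. 176.] centre 412.8 -184.5 size 68.9 27.4 ang -15.5
```

Run:
```python
from h import *
im=cv2.cvtColor(cv2.imread('pics/w4.png'),cv2.COLOR_BGR2RGB); c=cam('wrist')
hsv=cv2.cvtColor(im,cv2.COLOR_RGB2HSV)
for p in [(232,135),(232,160),(230,190),(322,120),(316,150),(308,180),(405,70)]: print(p,hsv[p[1],p[0]])
for s in (25,35,45): blades(im,c,smin=s); print()
```

```text
(232, 135) [ 18 115 180]
(232, 160) [ 52  60 162]
(230, 190) [ 54  62 153]
(322, 120) [ 35  65 156]
(316, 150) [ 53  62 165]
(308, 180) [ 53  63 155]
(405, 70) [ 60  34 204]
px [407.  74.] centre 511.8 -432.1 size 78.3 58.4 ang 63.5
px [318. 154.] centre 421.3 -298.4 size 91.4 27.6 ang -22.4
px [231. 165.] centre 423.5 -187.4 size 91.0 27.5 ang -15.3

px [409.  75.] centre 511.8 -432.1 size 78.3 58.4 ang 63.5
px [318. 154.] centre 421.3 -298.4 size 91.4 27.6 ang -22.4
px [231. 165.] centre 423.5 -187.4 size 91.0 27.5 ang -15.3

px [318. 154.] centre 421.3 -298.4 size 91.4 27.6 ang -22.4
px [231. 165.] centre 423.5 -187.4 size 91.0 27.5 ang -15.3
```

Emit:
carry_out([
  [[0, 0, -6.7], [20, 30, -30], 50],
  [[0, 0, -6.7], [40.3, 57.7, -60], 50],
  [[0, 0, -6.7], [40.3, 57.7, -190], 50],
  [[0, 0, -6.7], [40.3, 57.7, -190], 50],
  [[0, 0, -6.7], [40.3, 57.7, -190], 50],
  [[0, 0, -6.7], [40.3, 57.7, -190], 50],
  [[0, 0, -6.7], [40.3, 57.7, -190], 50],
  [[0, 0, -6.7], [40.3, 57.7, -190], 50],
])

```text
t: 10.32
ee_pos: [424.2, -185.5, 66.5]
orientation: [-3.114, 0.412, 0.003]
ft_force: [0.1, -0.1, -0.5]
width: 50.0
```

Run:
```python
from h import *
im,c,o,psi=look('w5'); blades(im,c,smin=40)
```

```text
t 10.32 ee [ 424.2 -185.5   66.5] psi -15.06 w 50.0
px [517.  59.] centre 516.8 -427.7 size 68.2 65.1 ang 62.8
px [425. 197.] centre 422.3 -298.4 size 92.8 30.4 ang -23.0
px [282. 229.] centre 425.3 -187.7 size 93.2 28.2 ang -15.4
```

View pics/w5b.png

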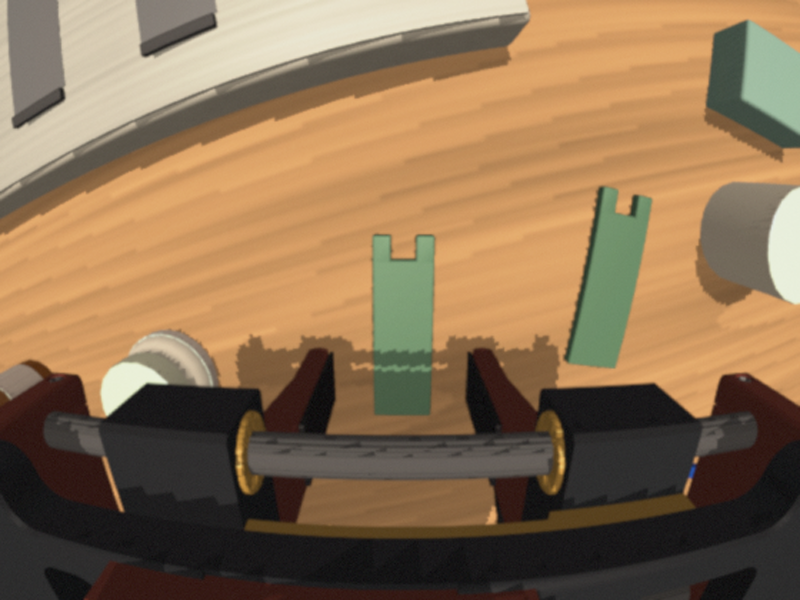

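Emit:
carry_out([
  [[0, 0, -0.4], [1, 0, -35], 50],
  [[0, 0, -0.4], [1, 0, -55], 50],
  [[0, 0, -0.4], [1, 0, -63.5], 50],
  [[0, 0, -0.4], [1, 0, -63.5], 50],
  [[0, 0, -0.4], [1, 0, -63.5], 25],
  [[0, 0, -0.4], [1, 0, -63.5], 25],
  [[0, 0, -0.4], [1, 0, -63.5], 25],
  [[0, 0, -0.4], [1, 0, -63.5], 25],
  [[0, 0, -0.4], [1, 0, -63.5], 25],
  [[0, 0, -0.4], [1, 0, -63.5], 25],
])

```text
t: 11.2
ee_pos: [426.5, -186.1, 4.6]
orientation: [3.112, -0.425, 0.003]
ft_force: [-1.0, -0.6, 8.2]
width: 29.0
```

Emit:
carry_out([
  [[0, 0, 0], [0, 0, 5], 25],
  [[0, 0, 0], [0, 0, 30], 25],
  [[0, 0, 0], [0, 0, 60], 25],
  [[0, 0, 0], [0, 0, 95], 25],
  [[0, 0, 0], [0, 0, 95], 25],
  [[0, 0, 0], [0, 0, 95], 25],
])

```text
t: 11.7
ee_pos: [426.9, -186.3, 100.5]
orientation: [3.111, -0.425, 0.007]
ft_force: [-0.4, 0.2, -2.2]
width: 29.5
```

Run:
```python
from h import *
im,c,o,psi=look('w6'); print(o['ft_force']); blades(im,c,z=o['ee_pos'][2]+5,smin=40)
```

```text
t 11.7 ee [ 426.9 -186.3  100.5] psi -15.56 w 29.5
[-0.44250418  0.22999778 -2.1865836 ]
px [495.  68.] centre 503.5 -342.1 size 48.3 38.3 ang 62.8
px [408. 192.] centre 447.9 -260.8 size 56.3 18.1 ang -22.7
px [280. 247.] centre 437.6 -189.5 size 66.9 30.4 ang -15.5
px [280. 338.] centre 383.2 -174.3 size 27.6 3.0 ang 74.5
```

View pics/w6b.png

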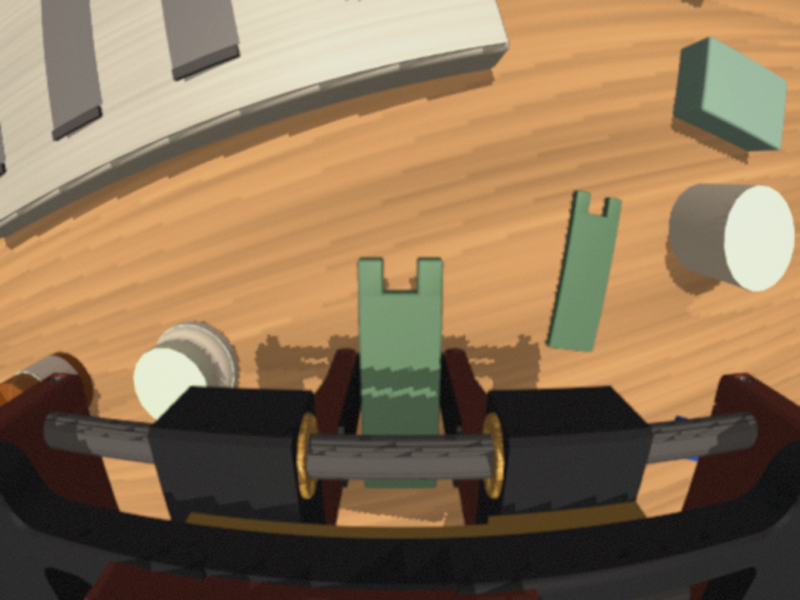

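```bash
cat >> h.py <<'E'
def notch(pts,c,ztop):  # 800-scale pixels: notch-inner corners L,R far ; end corners
    P=np.array([ray(((u+.5)/800*560-.5,(v+.5)/600*420-.5),c,ztop,True) for u,v in pts]); return P
E
python3 - <<'E'
from h import *
c=cam('wrist'); o=monitor.get_obs(); zt=o['ee_pos'][2]+3.4
P=notch([(358,259),(443,259),(383,291),(418,291),(383,262),(418,262)],c,zt); print(P.round(1))
a=np.radians(-15.56); T=np.array([[np.cos(a),np.sin(a)],[-np.sin(a),np.cos(a)]])
print((T@(P[:,:2]-o['ee_pos'][:2]).T).T.round(1))
E
```

```text
[[ 473.2 -184.3  102.5]
 [ 465.4 -212.5  102.5]
 [ 460.1 -189.5  102.5]
 [ 456.8 -201.2  102.5]
 [ 469.9 -192.3  102.5]
 [ 466.7 -203.9  102.5]]
[[ 45.3  14.1]
 [ 45.3 -15.1]
 [ 34.    5.6]
 [ 34.   -6.6]
 [ 44.2   5.5]
 [ 44.2  -6.5]]
```

Emit:
carry_out([
  [[0, 0, 7], [30, 20, 15], 25],
  [[0, 0, 13.6], [65, 41, 15], 25],
  [[0, 0, 13.6], [216.6, 136.2, 0], 25],
  [[0, 0, 13.6], [216.6, 136.2, 0], 25],
  [[0, 0, 13.6], [216.6, 136.2, 0], 25],
  [[0, 0, 13.6], [216.6, 136.2, 0], 25],
  [[0, 0, 13.6], [216.6, 136.2, -20], 25],
  [[0, 0, 13.6], [216.6, 136.2, -20], 25],
  [[0, 0, 13.6], [216.6, 136.2, -20], 25],
  [[0, 0, 13.6], [216.6, 136.2, -20], 25],
])

```text
t: 12.58
ee_pos: [640.2, -49.7, 76.9]
orientation: [-3.141, 0.054, 0.006]
ft_force: [-0.8, -0.6, 0.0]
width: 28.9
```

Run:
```python
from h import *
im,c,o,psi=look('w7'); print(o['ft_force'])
save(cv2.resize(im[130:260,180:380],(800,520),interpolation=cv2.INTER_CUBIC),'w7z')
```

```text
t 12.58 ee [640.2 -49.7  76.9] psi -1.98 w 28.9
[-0.8186349  -0.63146387  0.0370484 ]
```

View pics/w7b.png

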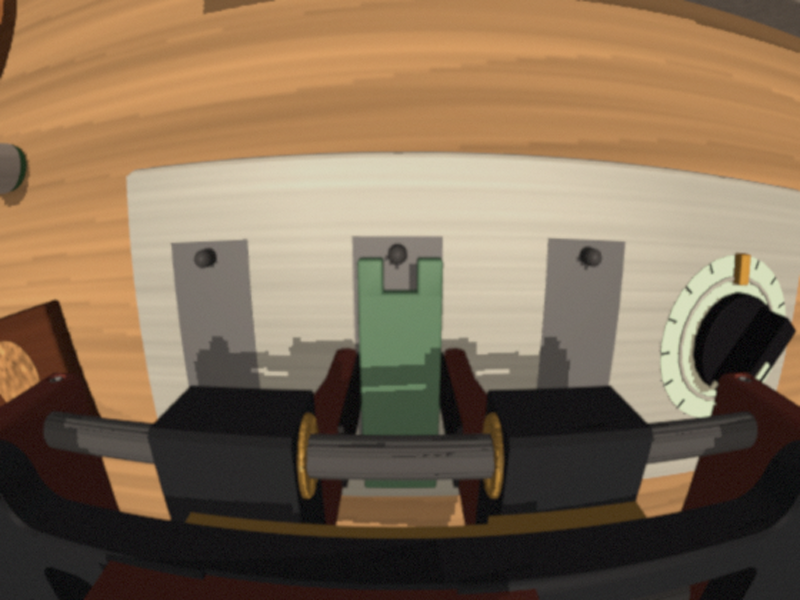

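View pics/w7z.png

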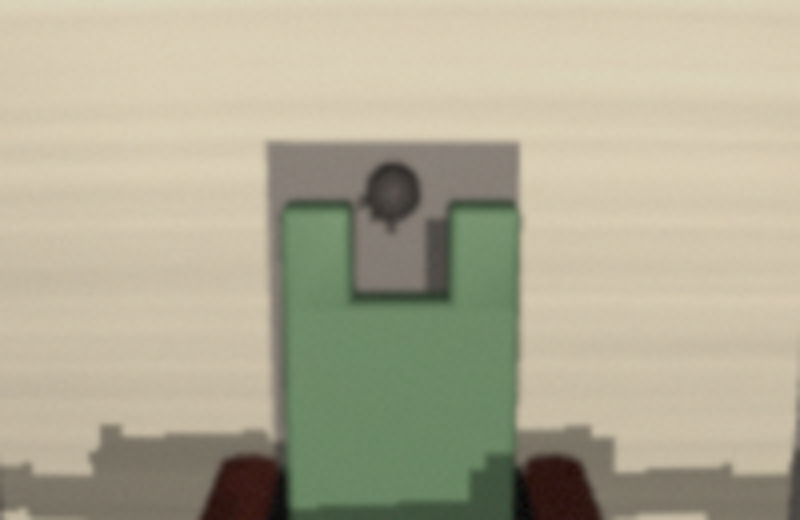

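```bash
cat >> h.py <<'E'
def tool(P,o,psi):
    a=np.radians(psi); T=np.array([[np.cos(a),np.sin(a)],[-np.sin(a),np.cos(a)]])
    return T@(np.array(P)[:2]-o['ee_pos'][:2])
def zpt(u,v,s,x0,y0): return ((u+.5)/s-.5+x0,(v+.5)/s-.5+y0)
E
python3 - <<'E'
from h import *
c=cam('wrist'); o=monitor.get_obs(); psi=-1.98; zt=o['ee_pos'][2]+3.4
print('camz',(-c[1].T@c[2]).round(1))
f=lambda u,v,z: tool(ray(zpt(u,v,4,180,130),c,z,True),o,psi).round(2)
print('end',f(318,204,zt),f(482,204,zt),'notchback',f(352,297,zt),f(450,297,zt))
print('pin',f(392,190,53),f(392,190,56))
print('bay far',f(269,143,45),f(519,143,45))
E
```

```text
camz [709.5 -52.8 238.9]
end [45.49  9.77] [ 45.49 -10.31] notchback [33.8   5.69] [33.8  -6.48]
pin [43.32  0.89] [43.73  0.87]
bay far [49.43 19.36] [ 49.41 -18.06]
```

Emit:
carry_out([
  [[0, 0, 0], [0, 0, 0], 25],
  [[0, 0, 0], [0, 0, 0], 25],
])

```text
t: 12.8
ee_pos: [641.8, -50.3, 79.1]
orientation: [3.141, -0.056, 0.001]
ft_force: [0.4, 0.5, -2.1]
width: 29.2
```

Run:
```python
from h import *
im,c,o,psi=look('w8')
save(cv2.resize(im[130:260,180:380],(800,520),interpolation=cv2.INTER_CUBIC),'w8z')
```

```text
t 12.8 ee [641.8 -50.3  79.1] psi -2.04 w 29.2
```

View pics/w8z.png

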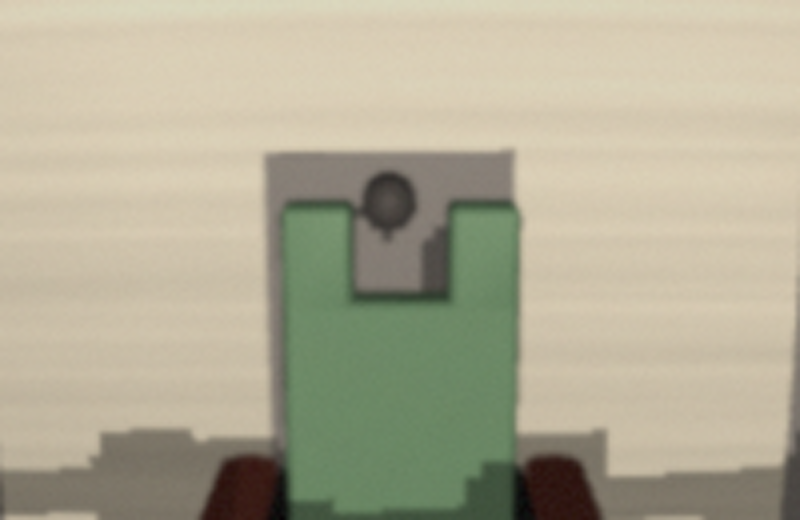

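Emit:
carry_out([
  [[0, 0, 0], [1.5, 2, -10], 25],
  [[0, 0, 0], [1.5, 2, -16], 25],
  [[0, 0, 0], [1.5, 2, -16], 25],
  [[0, 0, 0], [1.5, 2, -16], 25],
])

```text
t: 13.18
ee_pos: [643.0, -47.4, 61.5]
orientation: [-3.141, 0.054, 0.003]
ft_force: [-0.0, 0.4, -0.3]
width: 28.9
```

Run:
```python
from h import *
im,c,o,psi=look('w9')
save(cv2.resize(im[130:260,180:380],(800,520),interpolation=cv2.INTER_CUBIC),'w9z')
```

```text
t 13.18 ee [643.  -47.4  61.5] psi -1.97 w 28.9
```

View pics/w9z.png

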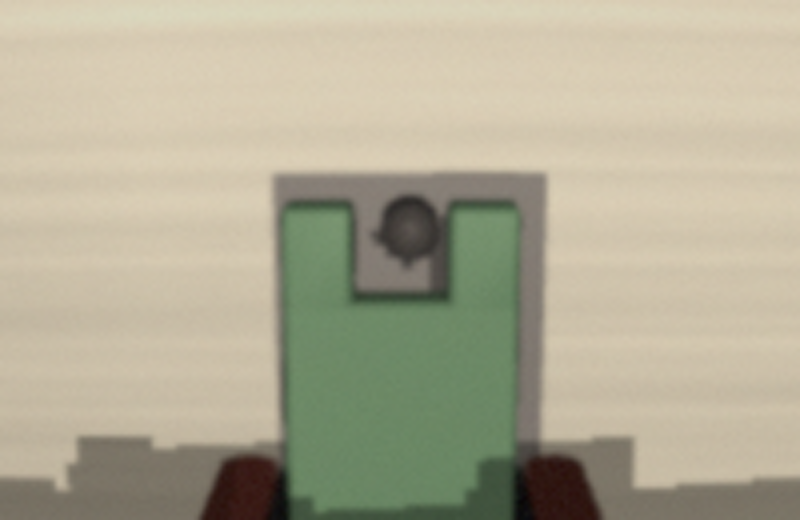

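```bash
cat >> h.py <<'E'
def rep(u,v,bay=None,end=204,back=297,mid=401,s=4,x0=180,y0=130):
    c=cam('wrist'); o=monitor.get_obs(); psi=2*np.degrees(np.arctan2(o['orientation'][1],o['orientation'][0])); psi=(psi+180)%360-180
    if abs(psi)>90: psi-=180*np.sign(psi)
    zt=o['ee_pos'][2]+3.4
    f=lambda u,v,z: tool(ray(zpt(u,v,s,x0,y0),c,z,True),o,psi).round(2)
    print('end',f(mid,end,zt),'back',f(mid,back,zt),'pin',f(u,v,53), 'bayfar', f(bay[0],bay[1],45) if bay else None)
E
python3 -c "
from h import *
rep(411,228,(410,174))"
```

```text
end [45.47 -0.4 ] back [33.8  -0.41] pin [40.44 -1.73] bayfar [46.67 -1.64]
```

Emit:
carry_out([
  [[0, 0, 0], [0, -1.1, 0], 25],
  [[0, 0, 0], [0, -1.1, -5], 25],
  [[0, 0, 0], [0, -1.1, -9], 25],
  [[0, 0, 0], [0, -1.1, -11.8], 25],
  [[0, 0, 0], [0, -1.1, -12.5], 25],
  [[0, 0, 0], [0, -1.1, -12.5], 25],
])

```text
t: 13.73
ee_pos: [643.5, -48.6, 49.7]
orientation: [-3.141, 0.054, 0.001]
ft_force: [-0.8, -1.3, -0.0]
width: 29.5
```

Run:
```python
from h import *
im,c,o,psi=look('w10'); print(o['ft_force'])
save(cv2.resize(im[130:260,180:380],(800,520),interpolation=cv2.INTER_CUBIC),'w10z')
```

```text
t 13.73 ee [643.5 -48.6  49.7] psi -1.97 w 29.5
[-0.82743528 -1.29482097 -0.04108051]
```

View pics/w10z.png

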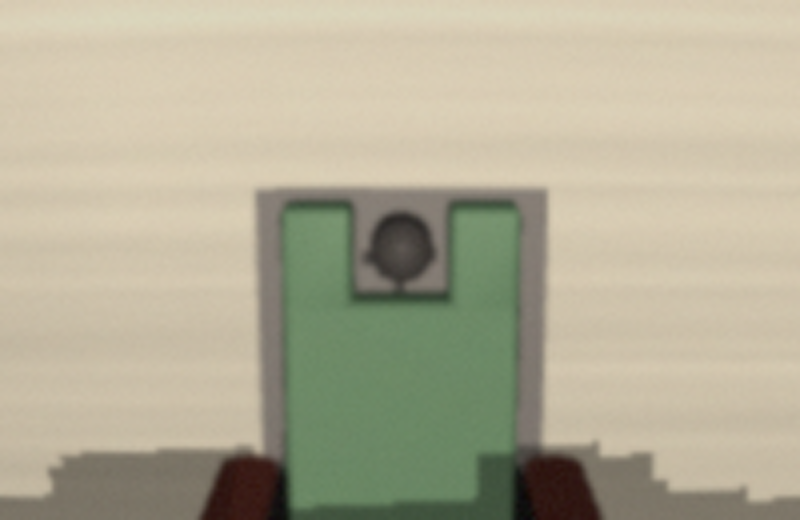

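Emit:
carry_out([
  [[0, 0, 0], [0, 0, -1], 25],
  [[0, 0, 0], [0, 0, -1.5], 25],
  [[0, 0, 0], [0, 0, -1.5], 25],
])

```text
t: 14.03
ee_pos: [643.6, -48.6, 49.6]
orientation: [3.141, -0.054, -0.0]
ft_force: [-4.8, 0.3, 11.9]
width: 29.5
```

Contact is made, so I'll open the fingers a little and rise.

Emit:
carry_out([
  [[0, 0, 0], [0, 0, 0.5], 40],
  [[0, 0, 0], [0, 0, 0.5], 44],
  [[0, 0, 0], [0, 0, 0.5], 44],
  [[0, 0, 0], [0, 0, 0.5], 44],
  [[0, 0, 0], [0, 0, 20], 44],
  [[0, 0, 0], [0, 0, 50], 44],
  [[0, 0, 0], [0, 0, 80], 44],
  [[0, 0, 0], [0, 0, 80], 44],
])

```text
t: 14.7
ee_pos: [647.3, -48.9, 133.9]
orientation: [3.14, -0.054, 0.014]
ft_force: [1.1, 0.3, 0.1]
width: 43.9
```

Run:
```python
from h import *
im,c,o,psi=look('w11'); print(o['ft_force']); blades(im,c,z=53,smin=40)
```

```text
t 14.7 ee [647.3 -48.9 133.9] psi -1.97 w 43.9
[1.10020681 0.34275562 0.05219196]
px [ 26. 125.] centre 746.9 181.3 size 29.3 26.2 ang 80.7
px [280. 230.] centre 640.4 -48.6 size 93.8 29.3 ang -1.7
```

View pics/w11b.png

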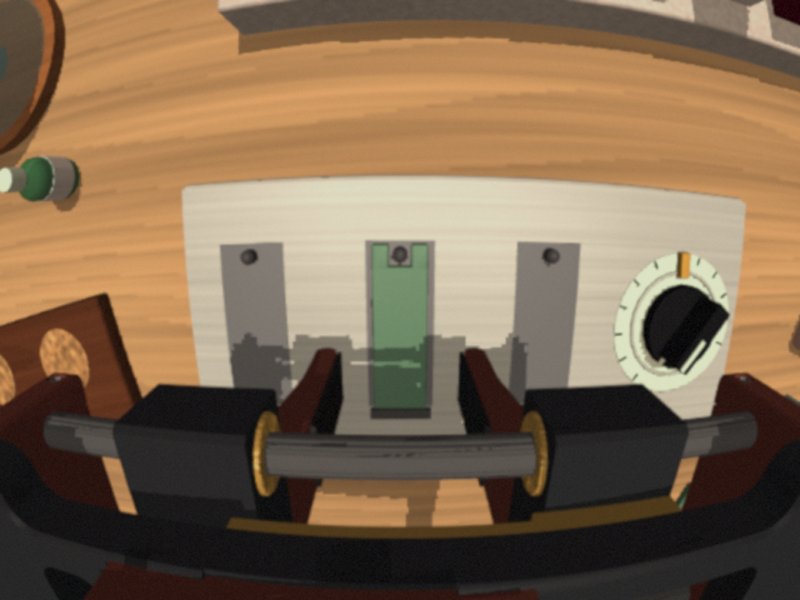

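Emit:
carry_out([
  [[0, 0, -5], [-25, -28, 0], 50],
  [[0, 0, -11], [-52, -58, 0], 50],
  [[0, 0, -18], [-78, -88, 0], 50],
  [[0, 0, -20.7], [-104, -117, 0], 50],
  [[0, 0, -20.7], [-221, -248, 0], 50],
  [[0, 0, -20.7], [-221, -248, 0], 50],
  [[0, 0, -20.7], [-221, -248, 0], 50],
  [[0, 0, -20.7], [-221, -248, 0], 50],
  [[0, 0, -20.7], [-221, -248, -30], 50],
  [[0, 0, -20.7], [-221, -248, -66], 50],
])

```text
t: 15.58
ee_pos: [421.9, -299.8, 63.0]
orientation: [3.077, -0.623, 0.007]
ft_force: [0.7, 0.3, -0.3]
width: 50.2
```

Emit:
carry_out([
  [[0, 0, 0], [0, 0, 0], 50],
  [[0, 0, 0], [0, 0, 0], 50],
  [[0, 0, 0], [0, 0, 0], 50],
])

```text
t: 15.83
ee_pos: [423.0, -296.3, 62.7]
orientation: [-3.08, 0.616, 0.001]
ft_force: [0.6, 0.8, 0.3]
width: 50.0
```

Run:
```python
from h import *
im,c,o,psi=look('w12'); print(o['ft_force']); blades(im,c,z=8,smin=40)
```

```text
t 15.83 ee [ 423.  -296.3   62.7] psi -22.63 w 50.0
[0.56687525 0.7761074  0.28597111]
px [373.  75.] centre 500.3 -398.8 size 28.9 12.9 ang 46.7
px [422.  86.] centre 483.4 -431.5 size 47.9 7.6 ang 63.0
px [285. 233.] centre 421.9 -299.9 size 93.4 28.3 ang -22.7
```

View pics/w12b.png

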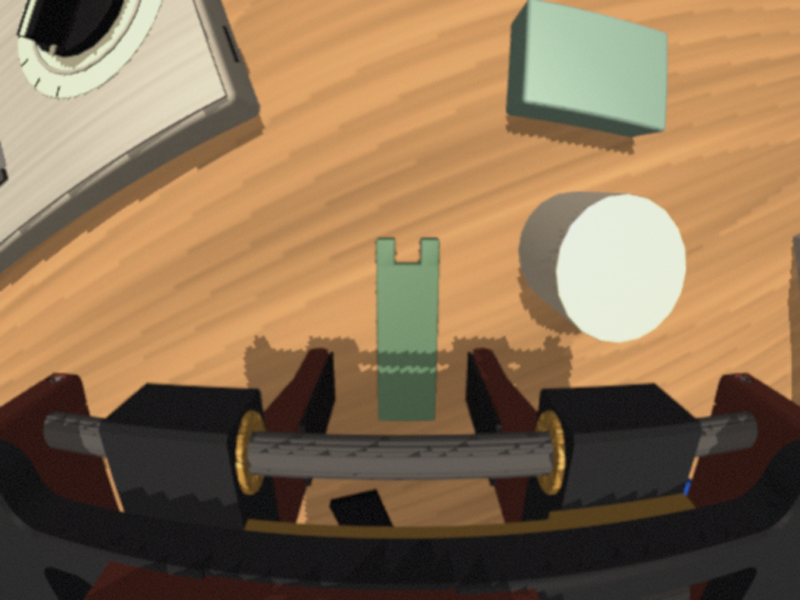

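Emit:
carry_out([
  [[0, 0, 0], [-0.7, -1.7, -35], 50],
  [[0, 0, 0], [-0.7, -1.7, -52], 50],
  [[0, 0, 0], [-0.7, -1.7, -59.5], 50],
  [[0, 0, 0], [-0.7, -1.7, -59.5], 50],
  [[0, 0, 0], [-0.7, -1.7, -59.5], 25],
  [[0, 0, 0], [-0.7, -1.7, -59.5], 25],
  [[0, 0, 0], [-0.7, -1.7, -59.5], 25],
  [[0, 0, 0], [-0.7, -1.7, -59.5], 25],
  [[0, 0, 0], [-0.7, -1.7, -59.5], 25],
  [[0, 0, 0], [-0.7, -1.7, -59.5], 25],
])

```text
t: 16.72
ee_pos: [422.8, -298.8, 4.1]
orientation: [3.079, -0.617, 0.003]
ft_force: [-0.0, 1.4, 7.8]
width: 29.5
```

Emit:
carry_out([
  [[0, 0, 0], [0, 0, 5], 25],
  [[0, 0, 0], [0, 0, 30], 25],
  [[0, 0, 0], [0, 0, 60], 25],
  [[0, 0, 0], [0, 0, 95], 25],
  [[0, 0, 0], [0, 0, 95], 25],
])

```text
t: 17.13
ee_pos: [424.8, -300.4, 103.5]
orientation: [3.077, -0.617, 0.013]
ft_force: [1.0, -1.6, -0.8]
width: 29.5
```

Emit:
carry_out([
  [[0, 0, 7], [20, 15, 10], 25],
  [[0, 0, 14], [45, 36, 10], 25],
  [[0, 0, 20.7], [74, 56, 10], 25],
  [[0, 0, 20.7], [218, 165.5, 0], 25],
  [[0, 0, 20.7], [218, 165.5, 0], 25],
  [[0, 0, 20.7], [218, 165.5, 0], 25],
  [[0, 0, 20.7], [218, 165.5, 0], 25],
  [[0, 0, 20.7], [218, 165.5, -30], 25],
  [[0, 0, 20.7], [218, 165.5, -36], 25],
  [[0, 0, 20.7], [218, 165.5, -36], 25],
])

```text
t: 17.97
ee_pos: [638.0, -131.5, 59.0]
orientation: [-3.14, 0.051, 0.008]
ft_force: [-1.0, -1.1, -1.5]
width: 29.5
```

Emit:
carry_out([
  [[0, 0, 0], [0, 0, 0], 25],
  [[0, 0, 0], [0, 0, 0], 25],
  [[0, 0, 0], [0, 0, 0], 25],
])

```text
t: 18.22
ee_pos: [639.9, -133.9, 63.1]
orientation: [3.141, -0.056, 0.002]
ft_force: [-0.6, -0.4, -0.7]
width: 29.3
```

Run:
```python
from h import *
im,c,o,psi=look('w13'); print(o['ft_force'])
save(cv2.resize(im[130:260,180:380],(800,520),interpolation=cv2.INTER_CUBIC),'w13z')
```

```text
t 18.22 ee [ 639.9 -133.9   63.1] psi -2.05 w 29.3
[-0.64200659 -0.39645489 -0.73724483]
```

View pics/w13z.png

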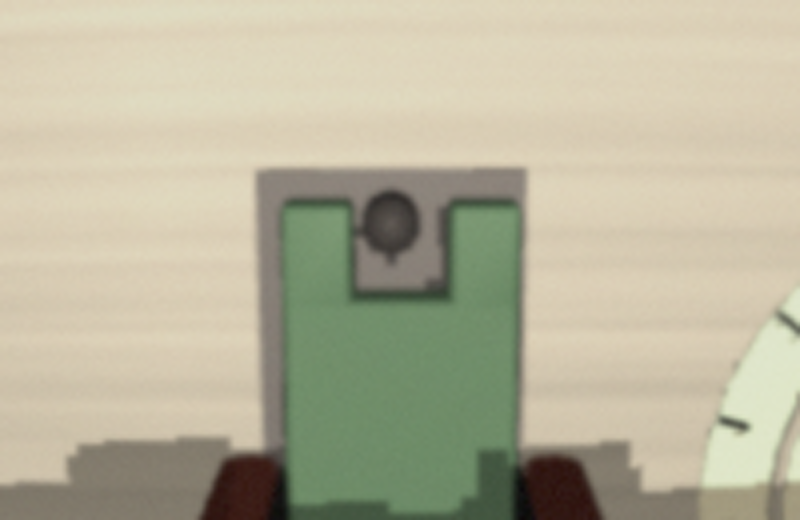

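```bash
python3 -c "
from h import *
rep(391,222,(391,171))"
```

```text
end [45.43 -0.41] back [33.76 -0.41] pin [41.03  0.91] bayfar [46.94  0.96]
```

Emit:
carry_out([
  [[0, 0, 0], [0.5, 1.5, 0], 25],
  [[0, 0, 0], [0.5, 1.5, 0], 25],
  [[0, 0, 0], [0.5, 1.5, -5], 25],
  [[0, 0, 0], [0.5, 1.5, -9], 25],
  [[0, 0, 0], [0.5, 1.5, -12], 25],
  [[0, 0, 0], [0.5, 1.5, -12], 25],
])

```text
t: 18.77
ee_pos: [640.1, -131.2, 49.1]
orientation: [-3.141, 0.054, 0.002]
ft_force: [-0.4, -0.2, 0.1]
width: 29.4
```

Run:
```python
from h import *
im,c,o,psi=look('w14'); print(o['ft_force'])
save(cv2.resize(im[130:260,180:380],(800,520),interpolation=cv2.INTER_CUBIC),'w14z')
```

```text
t 18.77 ee [ 640.1 -131.2   49.1] psi -1.97 w 29.4
[-0.431708   -0.19979064  0.13627795]
```

View pics/w14z.png

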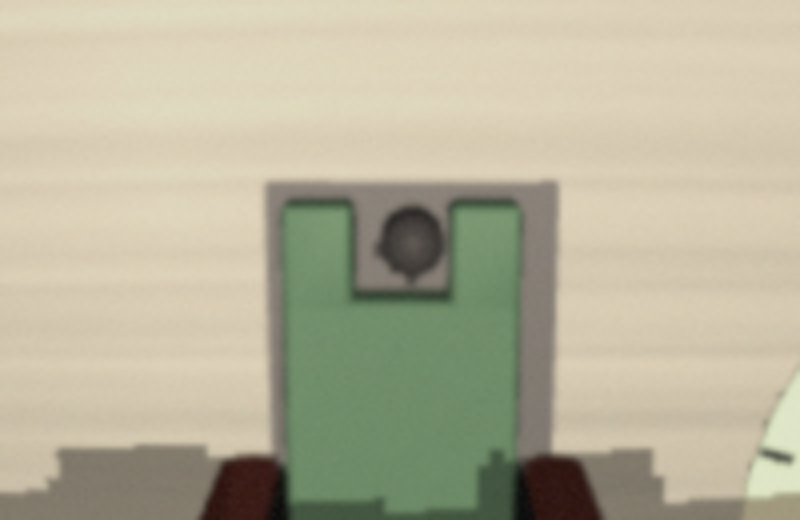

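Emit:
carry_out([
  [[0, 0, 0], [0.3, -1.2, 0], 25],
  [[0, 0, 0], [0.3, -1.2, 0], 25],
  [[0, 0, 0], [0.3, -1.2, -1], 25],
  [[0, 0, 0], [0.3, -1.2, -1.8], 25],
  [[0, 0, 0], [0.3, -1.2, -1.8], 25],
])

```text
t: 19.23
ee_pos: [641.0, -132.6, 48.9]
orientation: [3.141, -0.054, 0.001]
ft_force: [-1.5, 0.8, 5.9]
width: 29.5
```

Emit:
carry_out([
  [[0, 0, 0], [0, 0, 0.3], 40],
  [[0, 0, 0], [0, 0, 0.3], 44],
  [[0, 0, 0], [0, 0, 0.3], 44],
  [[0, 0, 0], [0, 0, 0.3], 44],
  [[0, 0, 0], [0, 0, 20], 44],
  [[0, 0, 0], [0, 0, 50], 44],
  [[0, 0, 0], [0, 0, 80], 44],
  [[0, 0, 0], [0, 0, 120], 44],
  [[0, 0, 0], [0, 0, 160], 44],
  [[0, 0, 0], [0, 0, 160], 44],
])

```text
t: 20.07
ee_pos: [645.2, -133.4, 216.7]
orientation: [3.138, -0.054, 0.02]
ft_force: [1.1, -0.6, 1.2]
width: 44.3
```

Run:
```python
from h import *
im,c,o,psi=look('w15'); print(o['ft_force']); blades(im,c,z=53,smin=40)
for q in ['bottle1','bottle2','bottle1_spout','bottle2_spout','round1','blade1']:
    for d in place_of(q,'wrist')[:5]:
        if d['confidence']<0.3: continue
        w=toworld(d['point'],c); print(q,round(d['confidence'],2),w.round(0),proj(w,c,True).round(0))
```

```text
t 20.07 ee [ 645.2 -133.4  216.7] psi -1.97 w 44.3
[ 1.06047036 -0.61101068  1.23900767]
px [131.   9.] centre 865.4 25.8 size 82.2 27.7 ang 76.1
px [517.  14.] centre 878.2 -436.5 size 117.4 37.2 ang -65.0
px [ 24. 133.] centre 747.0 180.4 size 29.0 25.6 ang 84.5
px [279. 209.] centre 637.7 -132.5 size 93.3 29.3 ang -1.7
px [200. 210.] centre 639.8 -50.3 size 93.6 29.8 ang -1.9
px [475. 276.] centre 541.8 -380.0 size 42.6 31.9 ang 62.9
bottle1 0.6 [439. 177.  -4.] [ 89. 330.]
bottle1 0.6 [ 667. -224.   52.] [367. 178.]
bottle1 0.32 [ 506. -429.   -3.] [481. 281.]
bottle2 0.6 [439. 177.  -4.] [ 89. 330.]
bottle2 0.6 [ 667. -224.   52.] [367. 178.]
bottle2 0.32 [ 506. -429.   -3.] [481. 281.]
round1 0.68 [607. 220.  14.] [ 36. 233.]
blade1 0.86 [637. -49.  46.] [200. 211.]
blade1 0.65 [ 641. -136.   47.] [282. 205.]
```

View pics/w15b.png

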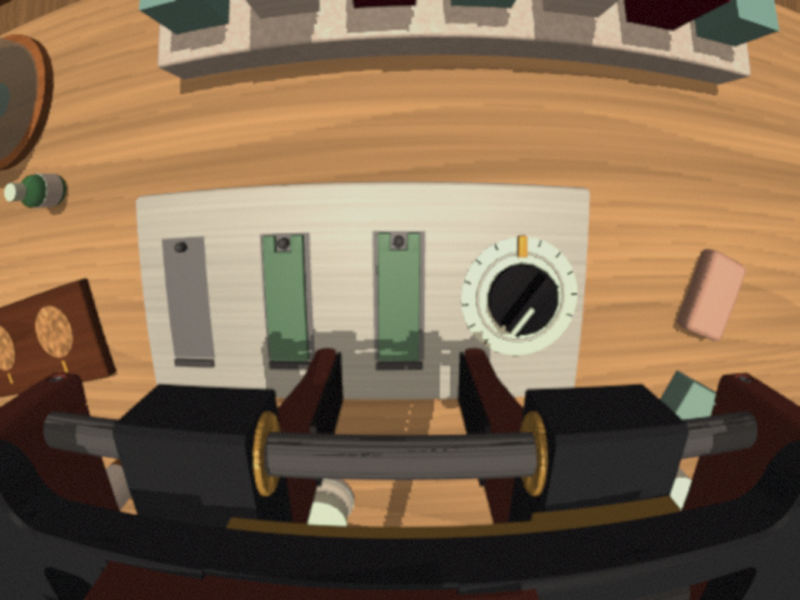

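Emit:
carry_out([
  [[0, 0, 7], [0, 18, 20], 50],
  [[0, 0, 14], [-15, 36, 40], 50],
  [[0, 0, 21], [-30, 54, 50], 50],
  [[0, 0, 28], [-50, 72, 50], 50],
  [[0, 0, 35], [-65, 90, 50], 50],
  [[0, 0, 42], [-80, 108, 50], 50],
  [[0, 0, 49], [-100, 130, 50], 50],
  [[0, 0, 56], [-120, 150, 50], 50],
  [[0, 0, 63], [-145, 170, 50], 50],
  [[0, 0, 70], [-165, 183, 50], 50],
])

```text
t: 21.25
ee_pos: [473.5, 51.8, 256.8]
orientation: [-2.597, -1.765, 0.004]
ft_force: [-0.8, 0.2, -0.2]
width: 50.0
```

Emit:
carry_out([
  [[0, 0, 7], [0, 0, 0], 50],
  [[0, 0, 14], [0, 0, 0], 50],
  [[0, 0, 21], [0, 0, 0], 50],
  [[0, 0, 28], [0, 0, 0], 50],
  [[0, 0, 35], [0, 0, 0], 50],
  [[0, 0, 39], [0, 0, 0], 50],
  [[0, 0, 39], [0, 0, 0], 50],
  [[0, 0, 39], [0, 0, 0], 50],
])

```text
t: 21.92
ee_pos: [475.4, 50.5, 257.3]
orientation: [-1.87, -2.523, 0.002]
ft_force: [-0.4, -0.3, 0.2]
width: 50.1
```

Run:
```python
from h import *
im,c,o,psi=look('w16'); print(o['ft_force'],(-c[1].T@c[2]).round(1))
for q in ['bottle1','bottle2','bottle1_spout','bottle2_spout','round1']:
    for d in place_of(q,'wrist')[:5]:
        if d['confidence']<0.3: continue
        w=toworld(d['point'],c); print(q,round(d['confidence'],2),w.round(0),proj(w,c,True).round(0))
```

```text
t 21.92 ee [475.4  50.5 257.3] psi 106.89 w 50.1
[-0.36685209 -0.30412849  0.229031  ] [455.9 115.7 418.7]
bottle1 0.64 [441. 177.   0.] [283.  85.]
bottle1 0.62 [444.  69.  -4.] [261. 165.]
bottle1 0.59 [431. -53.   0.] [227. 247.]
bottle2 0.64 [441. 177.   0.] [283.  85.]
bottle2 0.62 [444.  69.  -4.] [261. 165.]
bottle2 0.59 [431. -53.   0.] [227. 247.]
bottle1_spout 0.77 [475. 166. 118.] [316.  88.]
bottle2_spout 0.81 [456.  35. 100.] [257. 211.]
round1 0.82 [594. 321.  17.] [425.  26.]
round1 0.73 [ 645. -135.   47.] [355. 349.]
round1 0.55 [612. 217.  17.] [418.  99.]
```

View pics/w16b.png

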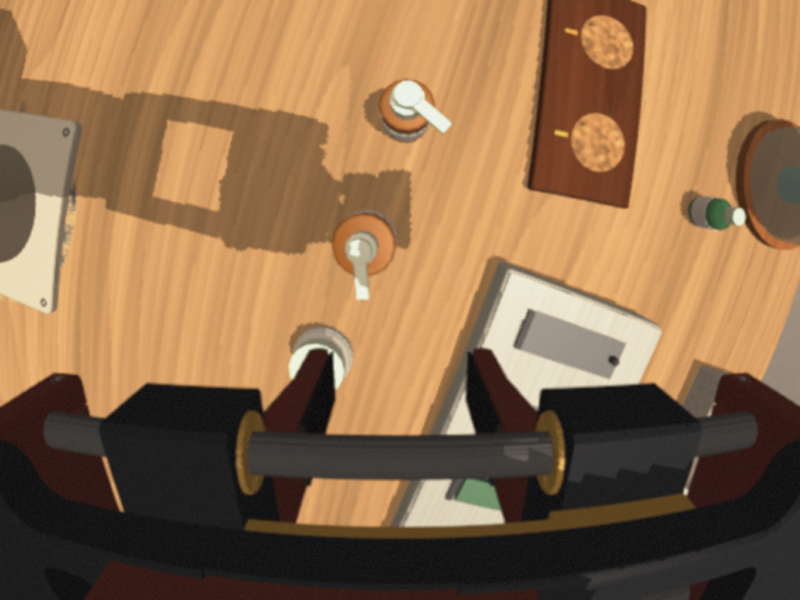

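```bash
cat >> h.py <<'E'
def P8(u,v,z,c,psi,corr=True):
    w=ray(((u+.5)/800*560-.5,(v+.5)/600*420-.5),c,z,True)
    if corr:
        d=(-c[1].T@c[2])[2]-z; b=np.array([0.010*(d-157),0.5+0.0155*(d-157)]); a=np.radians(psi)
        w=w.copy(); w[:2]+=np.array([[np.cos(a),-np.sin(a)],[np.sin(a),np.cos(a)]])@b
    return w.round(1)
E
python3 - <<'E'
from h import *
im=cv2.cvtColor(cv2.imread('pics/w16.png'),cv2.COLOR_BGR2RGB)
save(cv2.resize(im[40:220,220:330],None,fx=5,fy=5,interpolation=cv2.INTER_CUBIC)[:,:][:900],'w16z')
save(cv2.resize(im[0:150,350:460],None,fx=5,fy=5,interpolation=cv2.INTER_CUBIC)[:600],'w16r')
a=cv2.resize(im[50:110,250:330],None,fx=8,fy=8,interpolation=cv2.INTER_CUBIC); save(a,'w16t')
a=cv2.resize(im[140:215,220:300],None,fx=8,fy=8,interpolation=cv2.INTER_CUBIC); save(a,'w16s')
E
```

```text
(no output)
```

View pics/w16t.png

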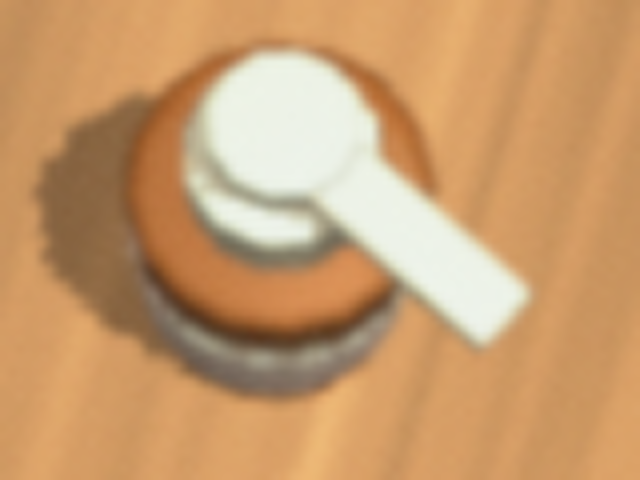

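View pics/w16s.png

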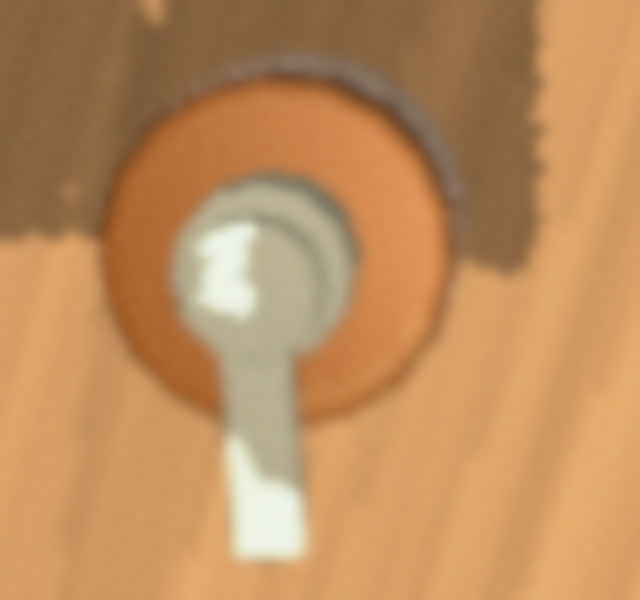

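View pics/w16r.png

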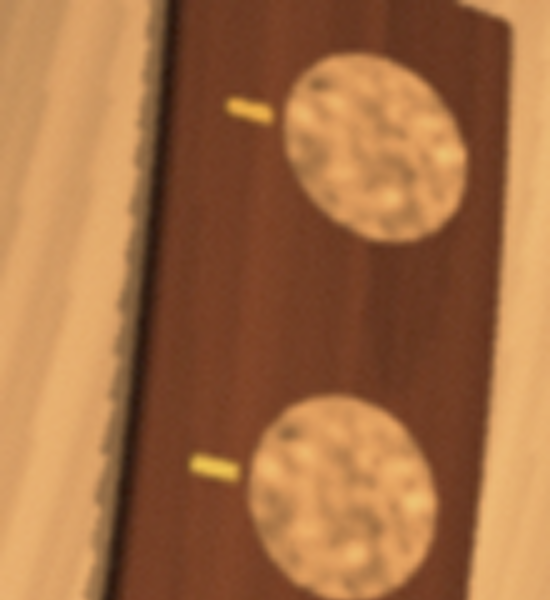

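Run:
```python
from h import *
c=cam('wrist'); psi=106.89
def Q(u,v,s,x0,y0,z):
    x,y=zpt(u,v,s,x0,y0); return P8((x+.5)/560*800-.5,(y+.5)/420*600-.5,z,c,psi)
ang=lambda a,b: np.degrees(np.arctan2(*(b-a)[1::-1])).round(1)
t=[Q(280,190,8,250,50,85),Q(285,124,8,250,50,123),Q(505,320,8,250,50,122)]; print('tall',t,ang(t[1],t[2]))
s=[Q(278,250,8,220,140,65),Q(252,288,8,220,140,103),Q(270,557,8,220,140,102)]; print('short',s,ang(s[1],s[2]))
r=[Q(343,497,5,350,0,18),Q(214,468,5,350,0,18),Q(375,148,5,350,0,18),Q(249,110,5,350,0,18)]; print('rounds',r,ang(r[0],r[1]),ang(r[2],r[3]),ang(r[0],r[2]))
```

```text
tall [array([438.6, 177.3,  85. ]), array([439.1, 177.8, 123. ]), array([469.4, 163.6, 122. ])] -25.1
short [array([437.2,  69. ,  65. ]), array([437.7,  68.5, 103. ]), array([449.1,  36.3, 102. ])] -70.5
rounds [array([606.7, 218.3,  18. ]), array([570.7, 211.7,  18. ]), array([589.7, 316.1,  18. ]), array([553.5, 310.5,  18. ])] -169.6 -171.2 99.9
```

Emit:
carry_out([
  [[0, 0, 7], [-9, 30, 0], 50],
  [[0, 0, 14], [-18, 60, 0], 50],
  [[0, 0, 21], [-27, 90, -20], 50],
  [[0, 0, 28], [-36.5, 127, -50], 50],
  [[0, 0, 35], [-36.5, 127, -80], 50],
  [[0, 0, 42], [-36.5, 127, -105], 50],
  [[0, 0, 48], [-36.5, 127, -105], 50],
  [[0, 0, 48], [-36.5, 127, -105], 50],
  [[0, 0, 48], [-36.5, 127, -105], 50],
  [[0, 0, 48], [-36.5, 127, -105], 50],
])

```text
t: 23.05
ee_pos: [440.0, 177.7, 153.8]
orientation: [0.684, 3.065, 0.001]
ft_force: [0.1, -0.3, 0.1]
width: 50.1
```

Run:
```python
from h import *
im,c,o,psi=look('w17'); print(o['ft_force'],(-c[1].T@c[2]).round(1))
```

```text
t 23.05 ee [440.  177.7 153.8] psi 154.83 w 50.1
[ 0.09381485 -0.28770412  0.11010296] [377.9 206.3 315.1]
```

View pics/w17b.png

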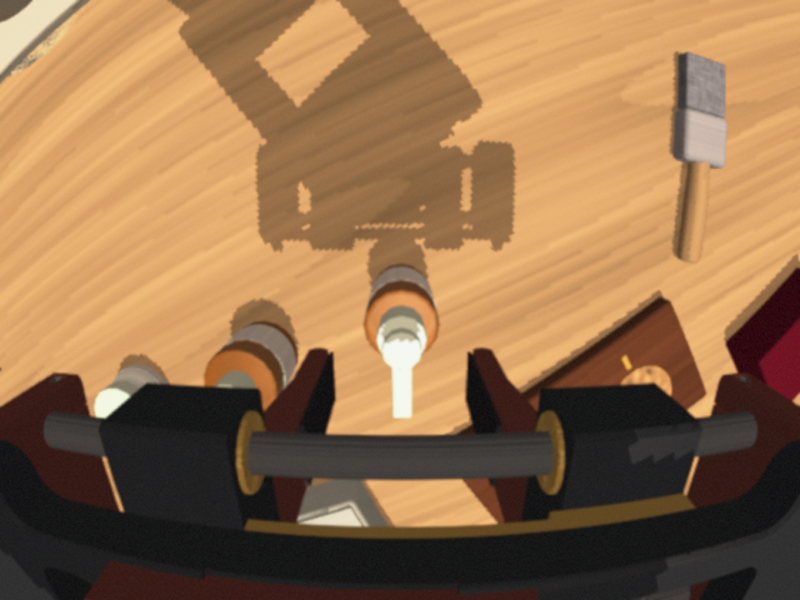

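Run:
```python
from h import *
c=cam('wrist'); print(P8(402,347,123,c,154.8), P8(402,322,85,c,154.8), P8(402,416,123,c,154.8))
```

```text
[438.9 177.8 123. ] [438.1 177.7  85. ] [469.8 163.4 123. ]
```

Emit:
carry_out([
  [[0, 0, 0], [-0.5, 0, -35], 50],
  [[0, 0, 0], [-0.5, 0, -58], 50],
  [[0, 0, 0], [-0.5, 0, -65.5], 50],
  [[0, 0, 0], [-0.5, 0, -65.5], 50],
  [[0, 0, 0], [-0.5, 0, -65.5], 50],
])

```text
t: 23.52
ee_pos: [439.3, 177.6, 88.3]
orientation: [0.681, 3.067, 0.0]
ft_force: [1.1, 0.4, 1.0]
width: 50.0
```

Emit:
carry_out([
  [[0, 0, 0], [-0.3, 0, 0], 40],
  [[0, 0, 0], [-0.3, 0, 0], 30],
  [[0, 0, 0], [-0.3, 0, 0], 20],
  [[0, 0, 0], [-0.3, 0, 0], 18],
  [[0, 0, 0], [-0.3, 0, 0], 18],
  [[0, 0, 0], [-0.3, 0, 0], 18],
  [[0, 0, 0], [-0.3, 0, 0], 18],
])

```text
t: 24.1
ee_pos: [439.2, 177.9, 88.2]
orientation: [0.679, 3.066, 0.002]
ft_force: [-0.6, 1.0, 6.2]
width: 23.2
```

Emit:
carry_out([
  [[0, 0, 0], [0, 0, 5], 18],
  [[0, 0, 0], [0, 0, 25], 18],
  [[0, 0, 0], [0, 0, 50], 18],
  [[0, 0, 0], [0, 0, 60], 18],
  [[0, 0, 0], [0, 0, 60], 18],
])

```text
t: 24.52
ee_pos: [439.7, 178.0, 149.5]
orientation: [0.678, 3.064, 0.003]
ft_force: [0.2, 0.9, -2.1]
width: 23.3
```

Run:
```python
from h import *
im,c,o,psi=look('w18'); print(o['ft_force'],(-c[1].T@c[2]).round(1))
```

```text
t 24.52 ee [439.7 178.  149.5] psi 155.03 w 23.3
[ 0.22199235  0.8780097  -2.06603954] [376.6 206.1 309.4]
```

View pics/w18b.png

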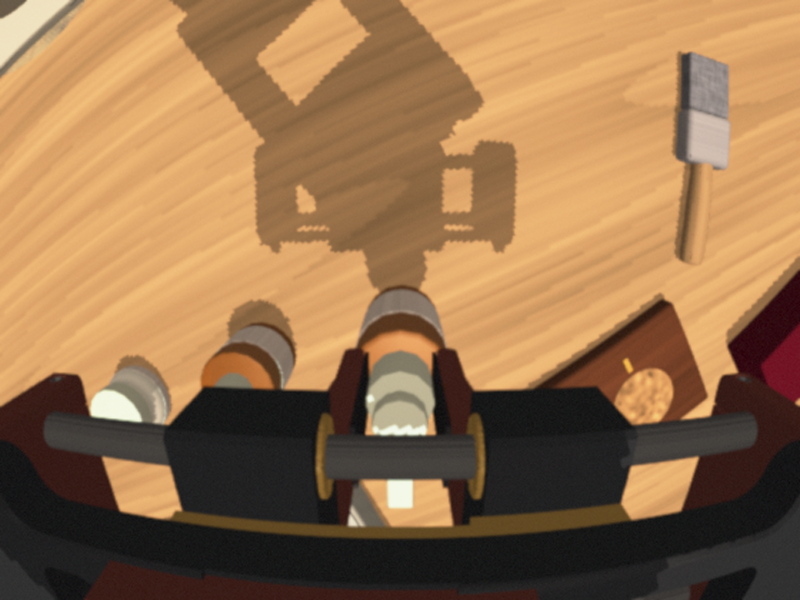

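Emit:
carry_out([
  [[0, 0, -7], [10, 10, 10], 18],
  [[0, 0, -14], [20, 20, 20], 18],
  [[0, 0, -21], [35, 30, 20], 18],
  [[0, 0, -28], [50, 45, 20], 18],
  [[0, 0, -35], [70, 60, 20], 18],
  [[0, 0, -42], [90, 75, 20], 18],
  [[0, 0, -49], [105, 95, 20], 18],
  [[0, 0, -56], [120, 110, 20], 18],
  [[0, 0, -63], [135, 125, 20], 18],
  [[0, 0, -70], [149, 138, 20], 18],
])

```text
t: 25.4
ee_pos: [587.2, 316.1, 165.0]
orientation: [-2.321, -2.116, 0.005]
ft_force: [-0.2, -0.1, -2.1]
width: 23.5
```

Emit:
carry_out([
  [[0, 0, -7], [0, 0, 0], 18],
  [[0, 0, -14], [0, 0, 0], 18],
  [[0, 0, -21], [0, 0, 0], 18],
  [[0, 0, -28], [0, 0, 0], 18],
  [[0, 0, -35], [0, 0, 0], 18],
  [[0, 0, -42], [0, 0, 0], 18],
  [[0, 0, -49], [0, 0, 0], 18],
  [[0, 0, -56], [0, 0, 0], 18],
  [[0, 0, -63], [0, 0, 0], 18],
  [[0, 0, -70], [0, 0, 0], 18],
])

```text
t: 26.23
ee_pos: [586.4, 315.0, 165.0]
orientation: [3.115, 0.401, -0.005]
ft_force: [0.1, 0.3, -2.5]
width: 23.0
```

Emit:
carry_out([
  [[0, 0, -5], [0, 0, -20], 18],
  [[0, 0, -5], [0, 0, -45], 18],
  [[0, 0, -5], [0, 0, -45], 18],
  [[0, 0, -5], [0, 0, -45], 18],
  [[0, 0, -5], [0, 0, -45], 18],
])

```text
t: 26.65
ee_pos: [587.3, 315.5, 122.2]
orientation: [3.129, 0.275, -0.002]
ft_force: [0.6, 0.3, -1.6]
width: 23.4
```

Run:
```python
from h import *
im,c,o,psi=look('w19'); print(o['ft_force'],(-c[1].T@c[2]).round(1),o['qpos'].round(2))
for n in ['top','scene']:
    i=vision.get_image(n); save(i,n+'19')
    cc=cam(n)
    p=proj((590,316,60),cc); x,y=int(p[0]),int(p[1])
    save(cv2.resize(i[max(0,y-50):y+50,max(0,x-60):x+60],None,fx=6,fy=6,interpolation=cv2.INTER_CUBIC),n+'19z')
```

```text
t 26.65 ee [587.3 315.5 122.2] psi 10.06 w 23.4
[ 0.624618    0.30217645 -1.62909738] [655.3 327.3 284.3] [ 0.48  0.6   1.59 -0.    0.95  1.87]
```

View pics/w19b.png

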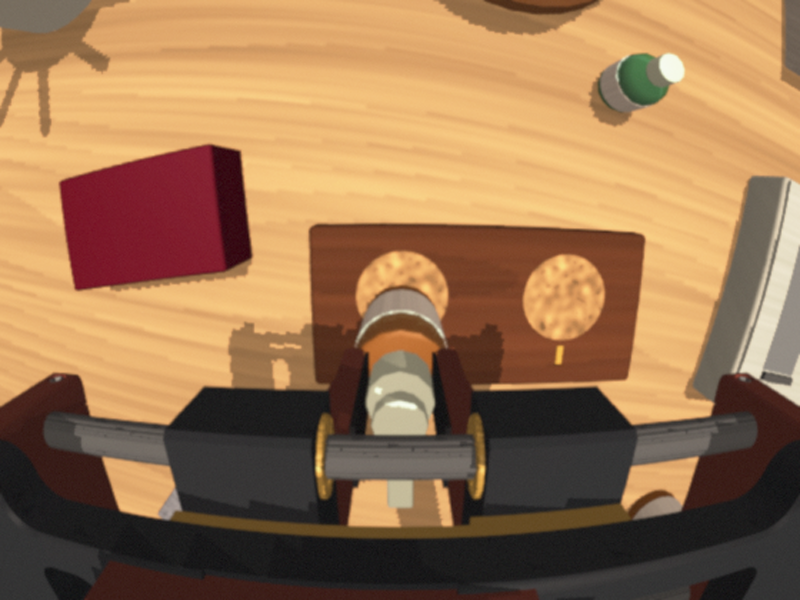

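View pics/scene19z.png

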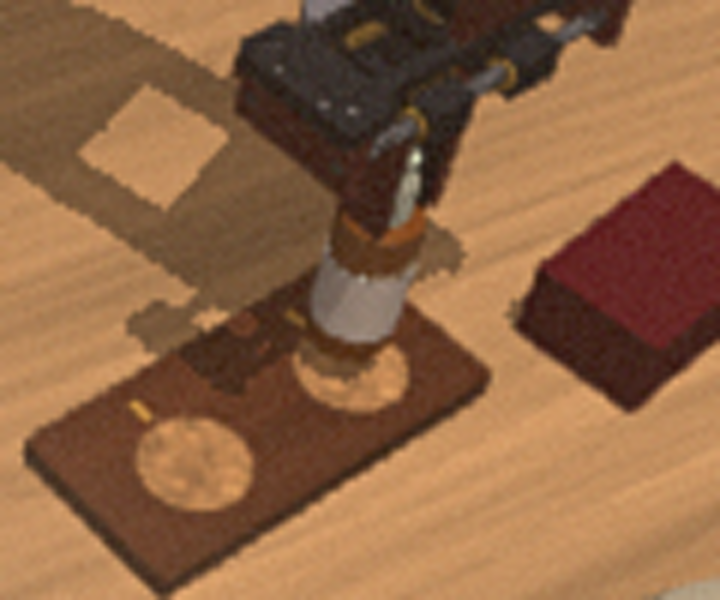

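View pics/top19z.png

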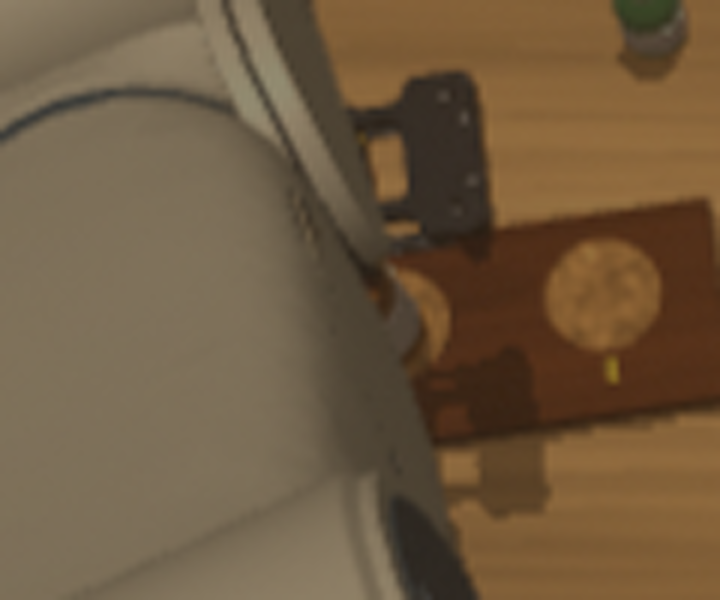

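Run:
```python
from h import *
c=cam('wrist'); o=monitor.get_obs(); psi=10.06
for n,p in dict(topF=(402,250,18),L=(356,297,18),R=(448,297,18),nearC=(565,297,18),nT=(566,254,18),nB=(564,340,18),nL=(523,297,18),nR=(605,297,18),mark=(560,355,18),bottleFar=(401,287,34),botL=(358,330,34)).items():
    w=P8(*p,c,psi); print(n,w,tool(w,o,psi).round(1))
```

```text
topF [623.  322.8  18. ] [35.5  0.7]
L [590.8 344.7  18. ] [ 7.6 27.9]
R [600.4 291.1  18. ] [  7.7 -26.6]
nearC [613.4 219.   18. ] [  7.9 -99.8]
nT [639.5 225.   18. ] [ 34.6 -98.5]
nB [586.4 212.1  18. ] [ -19.9 -101.9]
nL [608.5 245.9  18. ] [  7.8 -72.5]
nR [618.5 191.7  18. ] [   8.1 -127.6]
mark [576.2 212.   18. ] [ -30.  -100.2]
bottleFar [604.6 319.8  34. ] [16.8  1. ]
botL [575.8 339.5  34. ] [-8.1 25.4]
```

Run:
```python
from h import *
im=cv2.cvtColor(cv2.imread('pics/w19.png'),cv2.COLOR_BGR2RGB)
save(cv2.resize(im[160:300,210:350],None,fx=4,fy=4,interpolation=cv2.INTER_CUBIC),'w19z')
im=cv2.cvtColor(cv2.imread('pics/w17.png'),cv2.COLOR_BGR2RGB)
save(cv2.resize(im[160:300,210:350],None,fx=4,fy=4,interpolation=cv2.INTER_CUBIC),'w17z')
```

```text
(no output)
```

View pics/w19z.png

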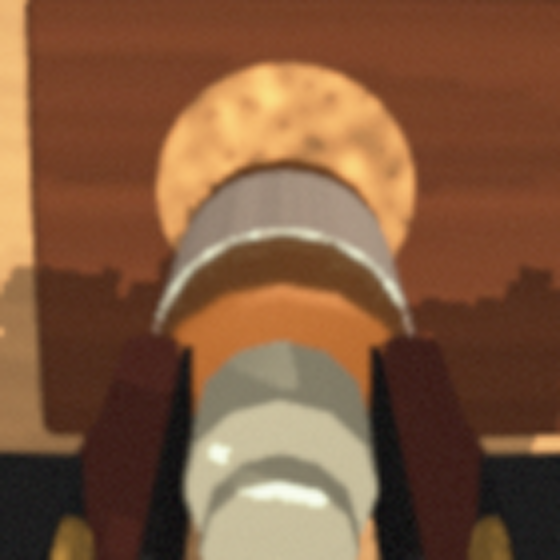

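View pics/w17z.png

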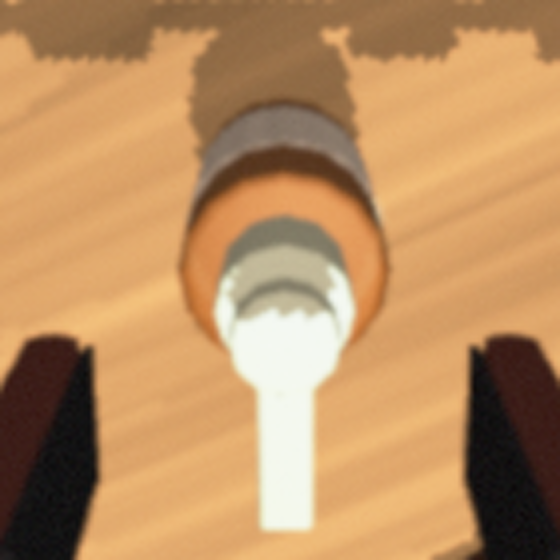

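Run:
```python
from h import *
c=cam('wrist'); o=monitor.get_obs(); psi=10.06
K=c[0]
# tool-frame coordinates of camera: use current relation, rotation only differs by tool pose (tool down)
def meas(px,py,zrel): # zrel height rel TCP, raw in tool frame
    return tool(ray((px,py),c,o['ee_pos'][2]+zrel,True),o,psi).round(2)
z=lambda u,v:((u+.5)/4-.5+210,(v+.5)/4-.5+160)
print('w19 rim bottom',meas(*z(286,162),-88.2))
print('w19 round top/L/R', meas(*z(286,61),18-122.2), meas(*z(156,180),18-122.2),meas(*z(417,180),18-122.2))
print('w17 rim bottom',meas(*z(283,103),-153.8),'body top L/R',meas(*z(181,262),85-153.8),meas(*z(388,262),85-153.8),'bodytop bottom?',meas(*z(283,170),85-153.8),'head',meas(*z(284,345),123-153.8),'headnear',meas(*z(284,528),123-153.8))
```

```text
w19 rim bottom [16.68 -1.4 ]
w19 round top/L/R [34.58 -1.43] [ 9.56 25.79] [  9.58 -28.94]
w17 rim bottom [17.92 -0.89] body top L/R [ 1.88 18.02] [  1.89 -20.17] bodytop bottom? [19.21 -0.78] head [-0.7 -0.9] headnear [-33.05  -0.94]
```

Emit:
carry_out([
  [[0, 0, 0], [5, 1, 0], 18],
  [[0, 0, 0], [9.5, 1.7, -5], 18],
  [[0, 0, 0], [9.5, 1.7, -12], 18],
  [[0, 0, 0], [9.5, 1.7, -12], 18],
  [[0, 0, 0], [9.5, 1.7, -12], 18],
])

```text
t: 27.22
ee_pos: [596.4, 316.9, 109.7]
orientation: [3.129, 0.274, -0.003]
ft_force: [0.2, -0.1, -2.6]
width: 23.7
```

Run:
```python
from h import *
im,c,o,psi=look('w20'); print(o['ft_force'])
save(cv2.resize(im[160:300,210:350],None,fx=4,fy=4,interpolation=cv2.INTER_CUBIC),'w20z')
i=vision.get_image('scene'); save(cv2.resize(i[160:270,320:440],None,fx=6,fy=5.4,interpolation=cv2.INTER_CUBIC),'scene20z')
```

```text
t 27.22 ee [596.4 316.9 109.7] psi 10.03 w 23.7
[ 0.17588278 -0.10417854 -2.60587435]
```

View pics/w20z.png

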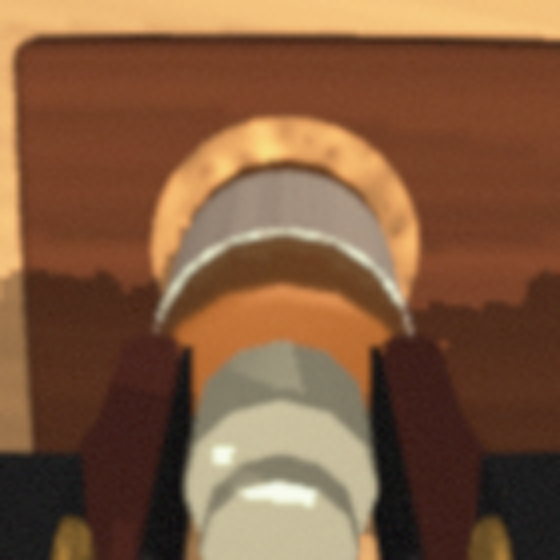

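View pics/scene20z.png

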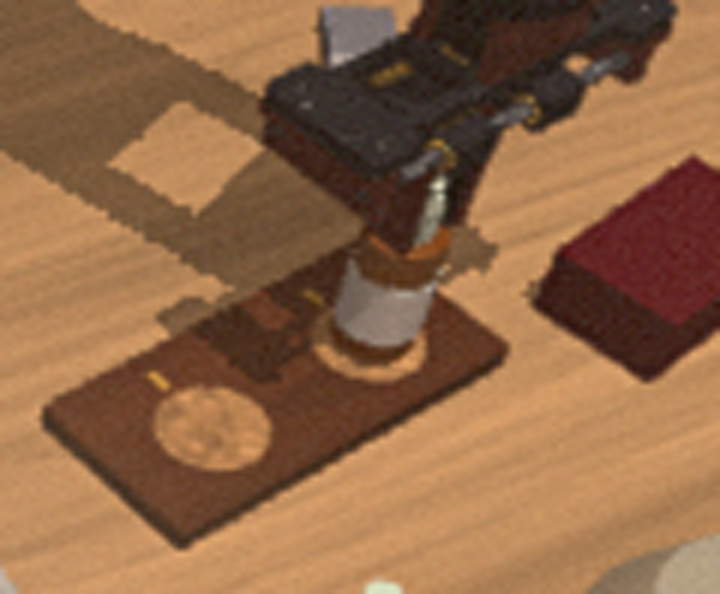

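```bash
cat >> h.py <<'E'
def mz(u,v,z,s=4,x0=210,y0=160):
    o=monitor.get_obs(); c=cam('wrist'); psi=2*np.degrees(np.arctan2(o['orientation'][1],o['orientation'][0]))
    return tool(ray(((u+.5)/s-.5+x0,(v+.5)/s-.5+y0),c,z,True),o,psi).round(2)
E
python3 - <<'E'
from h import *
print('rim',mz(286,161,21.5),'round top',mz(285,114,18),'L',mz(150,250,18),'R',mz(421,250,18), 'L2',mz(160,200,18),'R2',mz(410,200,18))
E
```

```text
rim [16.56 -1.45] round top [25.32 -1.26] L [-2.58 26.12] R [ -2.57 -28.93] L2 [ 7.86 23.84] R2 [  7.87 -26.41]
```

Emit:
carry_out([
  [[0, 0, 0], [1.4, 0.3, -1], 18],
  [[0, 0, 0], [1.4, 0.3, -2.5], 18],
  [[0, 0, 0], [1.4, 0.3, -4], 18],
  [[0, 0, 0], [1.4, 0.3, -4], 18],
  [[0, 0, 0], [1.4, 0.3, -4], 18],
])

```text
t: 27.73
ee_pos: [598.3, 317.5, 106.5]
orientation: [3.13, 0.275, -0.0]
ft_force: [0.7, 0.2, -2.6]
width: 23.4
```

Run:
```python
from h import *
im,c,o,psi=look('w21'); print(o['ft_force'],o['moment'])
save(cv2.resize(im[160:300,210:350],None,fx=4,fy=4,interpolation=cv2.INTER_CUBIC),'w21z')
```

```text
t 27.73 ee [598.3 317.5 106.5] psi 10.03 w 23.4
[ 0.66406295  0.21148664 -2.57411213] [-0.03009315 -0.00689567 -0.00996762]
```

View pics/w21z.png

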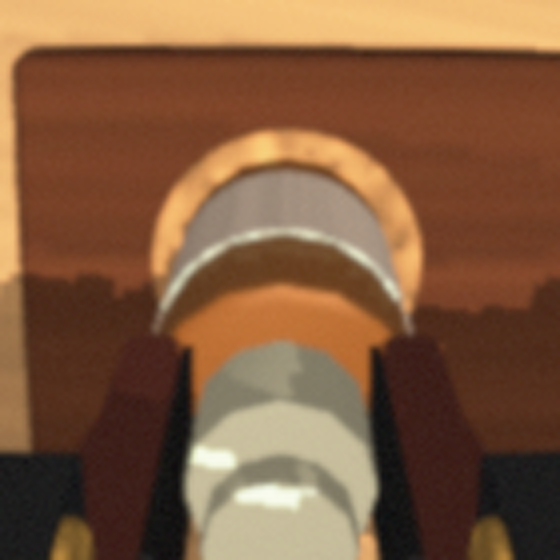

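Run:
```python
from h import *
print('rim',mz(286,161,18),'round top',mz(286,127,18),'L2',mz(160,215,18),'R2',mz(414,215,18))
```

```text
rim [16.64 -1.44] round top [23.42 -1.43] L2 [ 5.72 23.56] R2 [  5.74 -26.9 ]
```

Emit:
carry_out([
  [[0, 0, 0], [0, 0, -1.5], 18],
  [[0, 0, 0], [0, 0, -2], 18],
  [[0, 0, 0], [0, 0, -2], 18],
])

```text
t: 28.03
ee_pos: [599.2, 317.8, 106.3]
orientation: [-3.129, -0.275, -0.003]
ft_force: [-0.7, -0.9, 7.4]
width: 23.1
```

Emit:
carry_out([
  [[0, 0, 0], [0, 0, 0.5], 30],
  [[0, 0, 0], [0, 0, 0.5], 44],
  [[0, 0, 0], [0, 0, 0.5], 44],
  [[0, 0, 0], [0, 0, 0.5], 44],
  [[0, 0, 0], [0, 0, 15], 44],
  [[0, 0, 0], [0, 0, 35], 44],
  [[0, 0, 0], [0, 0, 65], 44],
  [[0, 0, 0], [0, 0, 80], 44],
  [[0, 0, 0], [-20, -2, 80], 44],
  [[0, 0, 0], [-20, -2, 80], 44],
])

```text
t: 28.87
ee_pos: [577.0, 315.6, 186.8]
orientation: [-3.129, -0.275, -0.001]
ft_force: [0.1, 0.3, -0.8]
width: 44.1
```

Run:
```python
from h import *
im,c,o,psi=look('w22'); print(o['ft_force'])
save(cv2.resize(im[130:310,190:370],None,fx=3.3,fy=3.3,interpolation=cv2.INTER_CUBIC),'w22z')
```

```text
t 28.87 ee [577.  315.6 186.8] psi 10.05 w 44.1
[ 0.14104033  0.3229638  -0.79026667]
```

View pics/w22b.png

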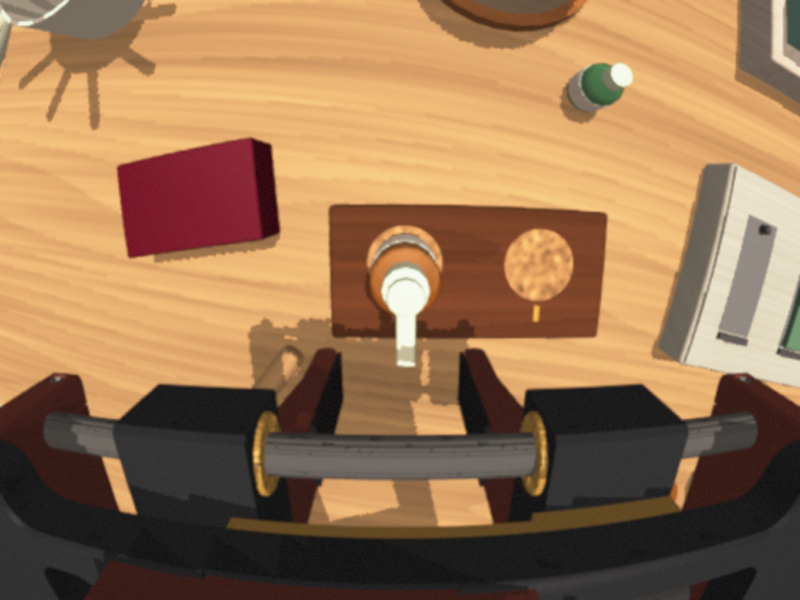

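View pics/w22z.png

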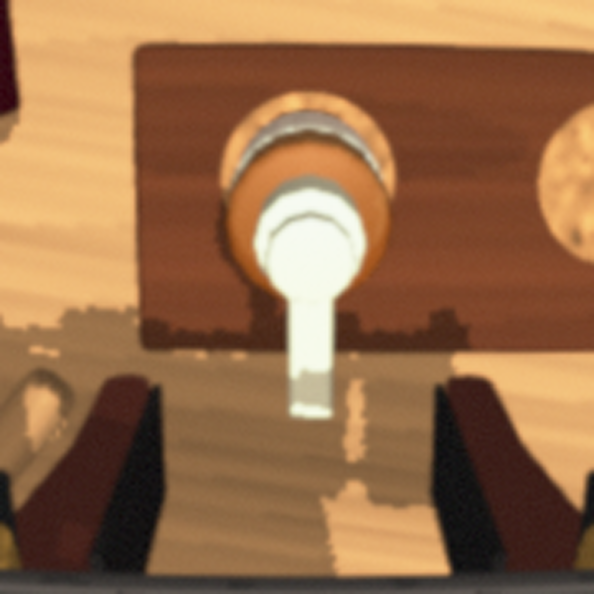

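Run:
```python
from h import *
m=lambda u,v,z: mz(u,v,z,3.3,190,130)
print('round top',m(309,91,18),'L',m(222,175,18),'R',m(397,175,18),'rim',m(309,110,18),'bodytopL',m(227,210,103),'R',m(391,210,103),'far',m(309,136,103),'tip',m(312,417,141),'head',m(311,255,141))
print('near',m(540,185,18))
c=cam('wrist'); o=monitor.get_obs(); psi=10.05
for p in [(539,264,18),(539,228,18),(539,301,18),(505,264,18),(573,264,18),(536,313,18)]: print(P8(*p,c,psi,False),tool(P8(*p,c,psi,False),o,psi).round(1))
```

```text
round top [44.36 -3.89] L [18.3  23.05] R [ 18.36 -31.29] rim [38.49 -3.9 ] bodytopL [23.02 15.94] R [ 23.06 -22.06] far [40.24 -3.01] tip [-13.17  -3.4 ] head [21.05 -3.05]
near [ 15.69 -76.91]
[612.6 217.2  18. ] [  17.3 -103. ]
[638.7 223.1  18. ] [  44.  -101.7]
[585.3 210.4  18. ] [ -10.8 -104.9]
[607.6 242.8  18. ] [ 16.8 -76.9]
[618.  190.4  18. ] [  17.9 -130.3]
[575.8 210.4  18. ] [ -20.2 -103.2]
```

Emit:
carry_out([
  [[0, 0, 7], [-14, -24, 0], 50],
  [[0, 0, 14], [-28, -48, 0], 50],
  [[0, 0, 21], [-42, -72, 0], 50],
  [[0, 0, 28], [-56, -96, 0], 50],
  [[0, 0, 35], [-70, -120, 0], 50],
  [[0, 0, 42], [-84, -144, 0], 50],
  [[0, 0, 49], [-98, -168, 0], 50],
  [[0, 0, 56], [-112, -192, 0], 50],
  [[0, 0, 63], [-126, -220, 0], 50],
  [[0, 0, 70], [-140, -247, 0], 50],
])

```text
t: 29.75
ee_pos: [438.0, 67.4, 184.5]
orientation: [-2.399, -2.028, 0.001]
ft_force: [-0.6, 0.6, -0.5]
width: 50.4
```

Emit:
carry_out([
  [[0, 0, 7], [0, 0, 0], 50],
  [[0, 0, 14], [0, 0, 0], 50],
  [[0, 0, 21], [0, 0, -20], 50],
  [[0, 0, 28], [0, 0, -40], 50],
  [[0, 0, 29.5], [0, 0, -45], 50],
  [[0, 0, 29.5], [0, 0, -45], 50],
  [[0, 0, 29.5], [0, 0, -45], 50],
  [[0, 0, 29.5], [0, 0, -45], 50],
])

```text
t: 30.42
ee_pos: [439.1, 68.6, 140.0]
orientation: [1.814, 2.565, 0.001]
ft_force: [0.5, 0.5, -0.0]
width: 50.1
```

Run:
```python
from h import *
im,c,o,psi=look('w23'); print(o['ft_force'])
save(cv2.resize(im[130:310,190:370],None,fx=3.3,fy=3.3,interpolation=cv2.INTER_CUBIC),'w23z')
```

```text
t 30.42 ee [439.1  68.6 140. ] psi 109.47 w 50.1
[ 0.46033523  0.45706776 -0.02697853]
```

View pics/w23z.png

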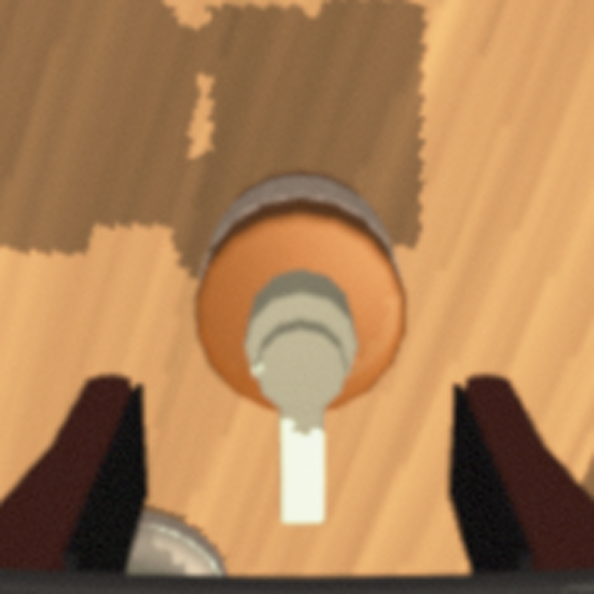

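Run:
```python
from h import *
m=lambda u,v,z: mz(u,v,z,3.3,190,130)
print('tip',m(303,523,103),m(303,430,103),'headfar',m(302,320,103),'bodytop L/R',m(196,310,65),m(406,310,65),'far',m(301,212,65),'rim',m(300,172,0))
```

```text
tip [-34.35  -1.2 ] [-13.45  -1.15] headfar [ 9.44 -0.92] bodytop L/R [ 0.57 23.22] [  0.57 -25.04] far [23.41 -0.87] rim [22.67 -0.87]
```

Emit:
carry_out([
  [[0, 0, 0], [0.2, -0.6, -35], 50],
  [[0, 0, 0], [0.2, -0.6, -60], 50],
  [[0, 0, 0], [0.2, -0.6, -71.5], 50],
  [[0, 0, 0], [0.2, -0.6, -71.5], 50],
  [[0, 0, 0], [0.2, -0.6, -71.5], 50],
  [[0, 0, 0], [0.2, -0.6, -71.5], 36],
  [[0, 0, 0], [0.2, -0.6, -71.5], 22],
  [[0, 0, 0], [0.2, -0.6, -71.5], 18],
  [[0, 0, 0], [0.2, -0.6, -71.5], 18],
  [[0, 0, 0], [0.2, -0.6, -71.5], 18],
])

```text
t: 31.3
ee_pos: [439.2, 68.0, 68.7]
orientation: [1.812, 2.565, 0.002]
ft_force: [0.4, 0.4, 3.2]
width: 23.6
```

Emit:
carry_out([
  [[0, 0, 0], [0, 0, 0], 18],
  [[0, 0, 0], [0, 0, 0], 18],
  [[0, 0, 0], [0, 0, 0], 18],
])

```text
t: 31.55
ee_pos: [439.4, 68.1, 68.7]
orientation: [1.812, 2.565, 0.002]
ft_force: [1.0, 0.9, 7.0]
width: 23.5
```

Emit:
carry_out([
  [[0, 0, 0], [0, 0, 10], 18],
  [[0, 0, 0], [0, 0, 40], 18],
  [[0, 0, -7], [5, 10, 70], 18],
  [[0, 0, -14], [20, 25, 80], 18],
  [[0, 0, -21], [40, 40, 80], 18],
  [[0, 0, -28], [60, 60, 80], 18],
  [[0, 0, -35], [80, 80, 80], 18],
  [[0, 0, -42], [105, 100, 80], 18],
  [[0, 0, -49], [130, 120, 80], 18],
  [[0, 0, -56], [150, 140, 80], 18],
])

```text
t: 32.38
ee_pos: [589.5, 208.8, 148.4]
orientation: [2.809, 1.406, -0.001]
ft_force: [-0.3, -0.2, -2.9]
width: 23.5
```

Emit:
carry_out([
  [[0, 0, -7], [10, 5, 0], 18],
  [[0, 0, -14], [24, 10, 0], 18],
  [[0, 0, -21], [24, 10, 0], 18],
  [[0, 0, -28], [24, 10, 0], 18],
  [[0, 0, -35], [24, 10, 0], 18],
  [[0, 0, -42], [24, 10, 0], 18],
  [[0, 0, -43.5], [24, 10, -20], 18],
  [[0, 0, -43.5], [24, 10, -50], 18],
  [[0, 0, -43.5], [24, 10, -50], 18],
  [[0, 0, -43.5], [24, 10, -50], 18],
])

```text
t: 33.22
ee_pos: [610.7, 217.3, 96.8]
orientation: [3.128, 0.275, -0.008]
ft_force: [-0.4, -0.7, -1.3]
width: 23.1
```

Emit:
carry_out([
  [[0, 0, 0], [0, 0, 0], 18],
  [[0, 0, 0], [0, 0, 0], 18],
])

```text
t: 33.38
ee_pos: [613.5, 218.3, 99.8]
orientation: [-3.129, -0.275, -0.003]
ft_force: [0.2, -0.4, -2.6]
width: 23.5
```

Run:
```python
from h import *
im,c,o,psi=look('w24'); print(o['ft_force'])
save(cv2.resize(im[160:300,210:350],None,fx=4,fy=4,interpolation=cv2.INTER_CUBIC),'w24z')
```

```text
t 33.38 ee [613.5 218.3  99.8] psi 10.04 w 23.5
[ 0.19904884 -0.38485913 -2.57583839]
```

View pics/w24b.png

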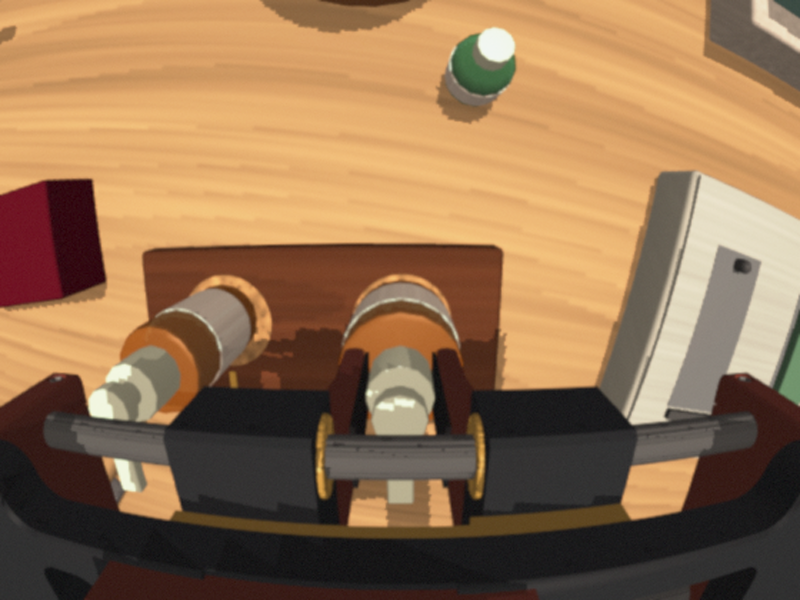

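View pics/w24z.png

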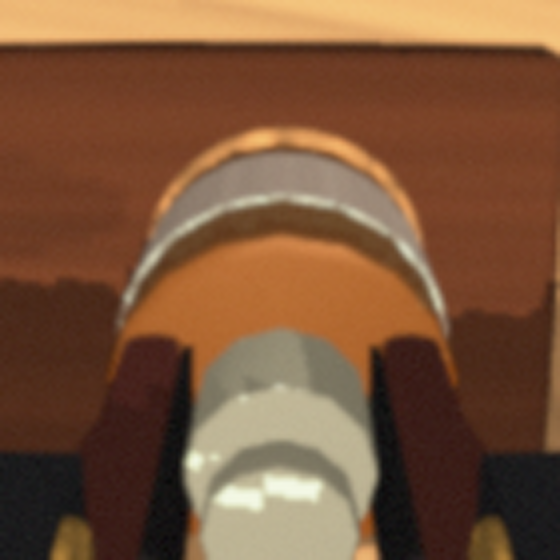

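Run:
```python
from h import *
print('rim',mz(286,147,31.1),'round top',mz(286,127,18),'L2',mz(160,205,18),'R2',mz(415,205,18),'rimL',mz(160,212,31.1),'rimR',mz(413,212,31.1))
```

```text
rim [23.47 -1.31] round top [24.81 -1.36] L2 [ 9.58 22.92] R2 [  9.6  -26.28] rimL [11.41 21.7 ] rimR [ 11.44 -24.55]
```

Emit:
carry_out([
  [[0, 0, 0], [0, 0, -5], 18],
  [[0, 0, 0], [0, 0, -9], 18],
  [[0, 0, 0], [0, 0, -11.5], 18],
  [[0, 0, 0], [0, 0, -11.5], 18],
  [[0, 0, 0], [0, 0, -11.5], 18],
])

```text
t: 33.85
ee_pos: [612.6, 217.9, 86.6]
orientation: [3.13, 0.275, 0.0]
ft_force: [1.0, -0.1, -0.8]
width: 23.5
```

Run:
```python
from h import *
im,c,o,psi=look('w25'); print(o['ft_force'])
save(cv2.resize(im[160:300,210:350],None,fx=4,fy=4,interpolation=cv2.INTER_CUBIC),'w25z')
```

```text
t 33.85 ee [612.6 217.9  86.6] psi 10.03 w 23.5
[ 0.99641999 -0.13446228 -0.8237345 ]
```

View pics/w25z.png

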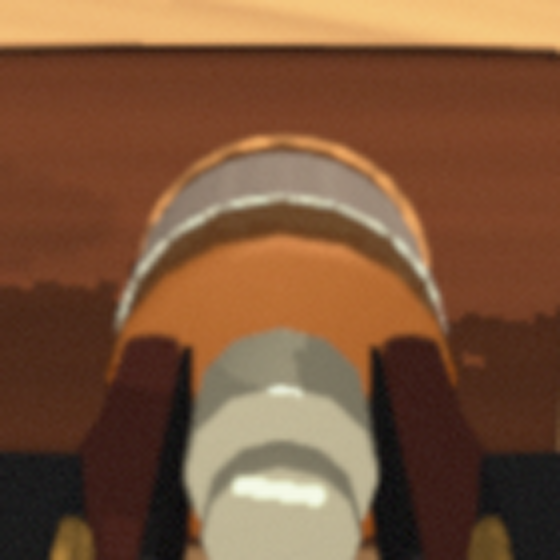

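Emit:
carry_out([
  [[0, 0, 0], [0, 0, -1], 18],
  [[0, 0, 0], [0, 0, -1.8], 18],
  [[0, 0, 0], [0, 0, -1.8], 18],
])

```text
t: 34.15
ee_pos: [613.0, 218.0, 86.5]
orientation: [-3.129, -0.275, -0.002]
ft_force: [-4.1, -2.5, 12.1]
width: 23.0
```

Emit:
carry_out([
  [[0, 0, 0], [0, 0, 0.5], 30],
  [[0, 0, 0], [0, 0, 0.5], 44],
  [[0, 0, 0], [0, 0, 0.5], 44],
  [[0, 0, 0], [0, 0, 0.5], 44],
  [[0, 0, 0], [0, 0, 15], 44],
  [[0, 0, 0], [0, 0, 35], 44],
  [[0, 0, 0], [0, 0, 70], 44],
  [[0, 0, 0], [0, 0, 110], 44],
  [[0, 0, 0], [-40, 30, 150], 44],
  [[0, 0, 0], [-60, 40, 180], 44],
])

```text
t: 34.98
ee_pos: [562.5, 252.0, 254.0]
orientation: [-3.129, -0.271, -0.002]
ft_force: [0.6, 0.3, -0.1]
width: 44.2
```

Emit:
carry_out([
  [[0, 0, 0], [-30, 0, 0], 44],
  [[0, 0, 0], [-30, 0, 0], 44],
  [[0, 0, 0], [-30, 0, 0], 44],
  [[0, 0, 0], [-30, 0, 0], 44],
])

```text
t: 35.32
ee_pos: [533.1, 251.9, 252.2]
orientation: [-3.129, -0.275, -0.001]
ft_force: [0.1, -0.3, 0.1]
width: 44.0
```

Run:
```python
from h import *
im,c,o,psi=look('w26'); print(o['ft_force'])
save(cv2.resize(im[90:260,190:380],None,fx=4,fy=3.5,interpolation=cv2.INTER_CUBIC),'w26z')
i=vision.get_image('scene'); save(cv2.resize(i[140:360,120:440],None,fx=2.4,fy=2.4,interpolation=cv2.INTER_CUBIC),'scene26')
```

```text
t 35.32 ee [533.1 251.9 252.2] psi 10.05 w 44.0
[ 0.12446904 -0.27921728  0.07510971]
```

View pics/w26b.png

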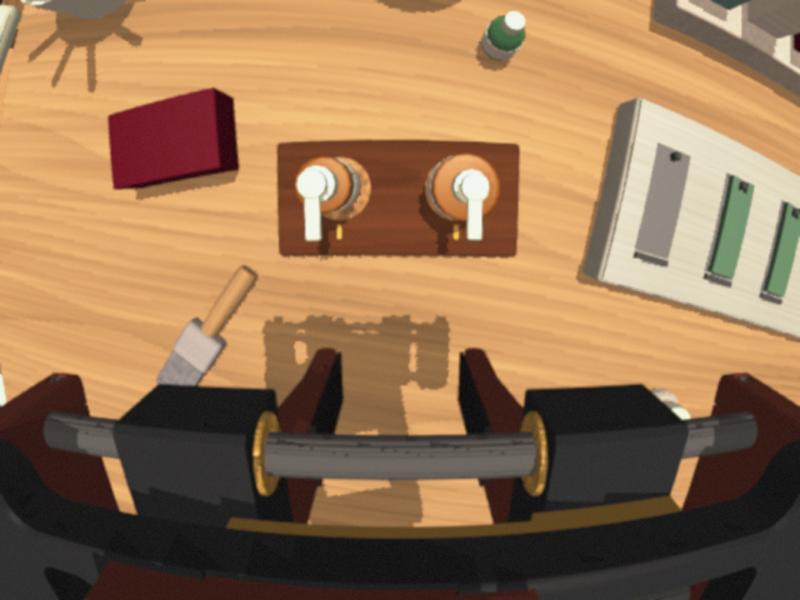

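View pics/scene26.png

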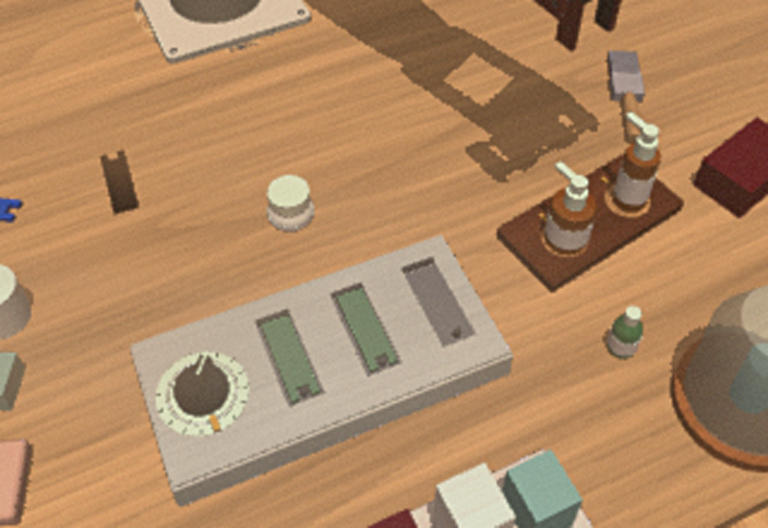

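The wrist picture shows both bottles on their rounds, tall left and short right, with the spouts pointing down the image beside the marks at (339,232) and (456,232). The scene picture shows two blades home. I'll check the numbers.

Run:
```python
from h import *
c=cam('wrist'); psi=10.05; o=monitor.get_obs()
T=lambda *p: tool(P8(*p,c,psi),o,psi).round(1)
print('tall tip',T(313,240,141),'head',T(313,183,141),'mark',T(339,232,18))
print('short tip',T(475,240,121),'head',T(474,185,121),'mark',T(456,232,18))
for q in ['bottle1','round1','bottle1_spout','bottle2_spout']:
    for n in ['wrist']:
        for d in place_of(q,n)[:3]:
            if d['confidence']>.4: w=toworld(d['point'],c); print(q,w.round(0),round(d['confidence'],2))
```

```text
tall tip [41.1 53.4] head [75.  52.6] mark [36.1 55.8]
short tip [ 39.  -45.5] head [ 74.  -44.2] mark [ 35.9 -44.1]
bottle1 [599. 314.  19.] 0.91
bottle1 [613. 216.  16.] 0.66
round1 [598. 319.  16.] 0.66
bottle1_spout [566. 313. 137.] 0.82
bottle2_spout [585. 213. 116.] 0.88
```

View pics/w26z.png

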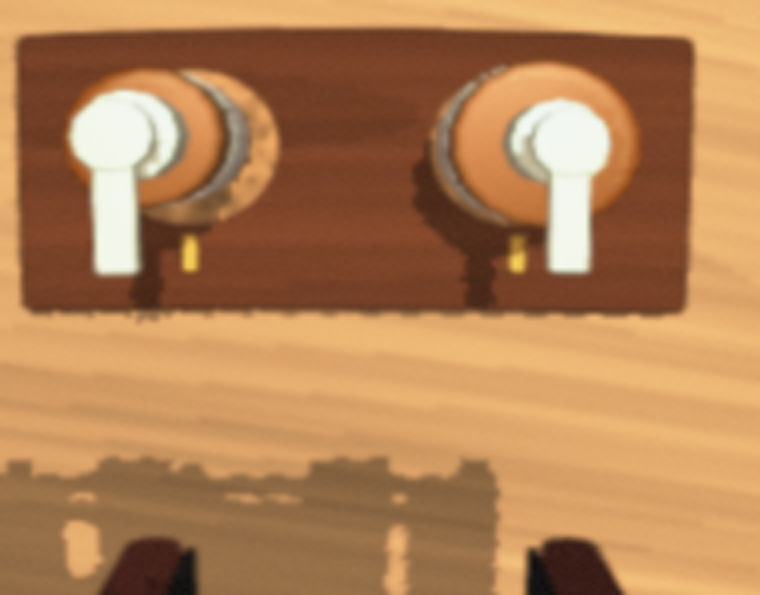

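Emit:
carry_out([
  [[0, 0, 7], [5, -30, 10], 44],
  [[0, 0, 14], [15, -65, 10], 44],
  [[0, 0, 21], [25, -100, 10], 44],
  [[0, 0, 28], [35, -135, 10], 44],
  [[0, 0, 35], [45, -170, 10], 44],
  [[0, 0, 42], [55, -205, 10], 44],
  [[0, 0, 49], [65, -240, 10], 44],
  [[0, 0, 56], [75, -275, 0], 44],
  [[0, 0, 63], [85, -310, -10], 44],
  [[0, 0, 70], [95, -345, -20], 44],
])

```text
t: 36.45
ee_pos: [628.1, -95.3, 231.2]
orientation: [2.4, 2.027, 0.0]
ft_force: [-0.2, 0.6, 0.4]
width: 43.7
```

Emit:
carry_out([
  [[0, 0, 7], [3, -30, 0], 44],
  [[0, 0, 14], [8, -65, 0], 44],
  [[0, 0, 21], [9, -100, 0], 44],
  [[0, 0, 28], [9, -132, -10], 44],
  [[0, 0, 35], [9, -132, -20], 44],
  [[0, 0, 42], [9, -132, -30], 44],
  [[0, 0, 49], [9, -132, -30], 44],
  [[0, 0, 56], [9, -132, -30], 44],
  [[0, 0, 62], [9, -132, -30], 44],
  [[0, 0, 62], [9, -132, -30], 44],
])

```text
t: 37.28
ee_pos: [636.6, -225.5, 201.0]
orientation: [-1.017, -2.971, 0.0]
ft_force: [-0.4, -0.2, -0.0]
width: 44.0
```

Emit:
carry_out([
  [[0, 0, 0], [0, 0, 0], 44],
  [[0, 0, 0], [0, 0, 0], 44],
])

```text
t: 37.45
ee_pos: [636.6, -225.3, 201.5]
orientation: [-1.027, -2.969, -0.0]
ft_force: [-0.8, 1.1, 0.6]
width: 44.0
```

Run:
```python
from h import *
im,c,o,psi=look('w27'); print(o['ft_force'])
save(cv2.resize(im[150:290,210:350],None,fx=4.2,fy=4.2,interpolation=cv2.INTER_CUBIC),'w27z')
```

```text
t 37.45 ee [ 636.6 -225.3  201.5] psi 141.85 w 44.0
[-0.84877213  1.13716529  0.62499997]
```

View pics/w27b.png

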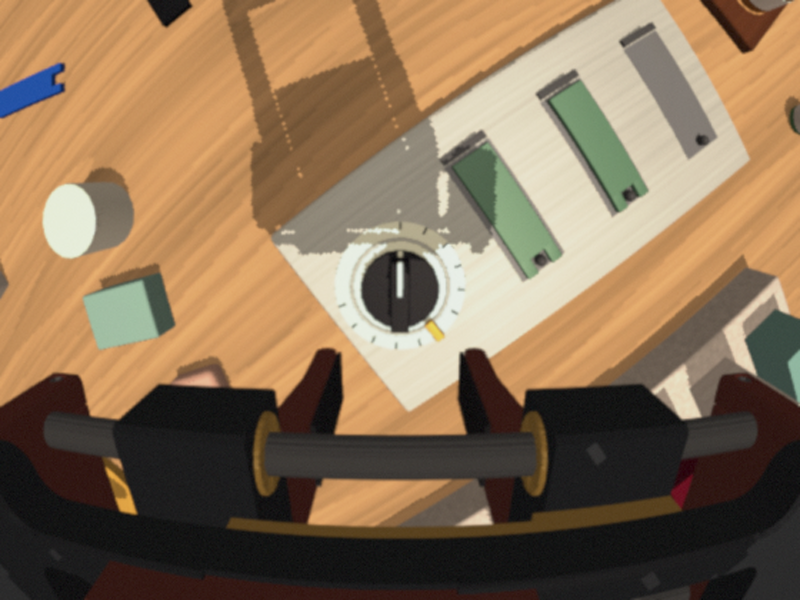

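Run:
```python
from h import *
save(cv2.resize(vision.get_image('top'),(800,600)),'top27')
c=cam('wrist'); psi=141.85; o=monitor.get_obs()
im=cv2.cvtColor(cv2.imread('pics/w27.png'),cv2.COLOR_BGR2RGB)
```

```text
(no output)
```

View pics/top27.png

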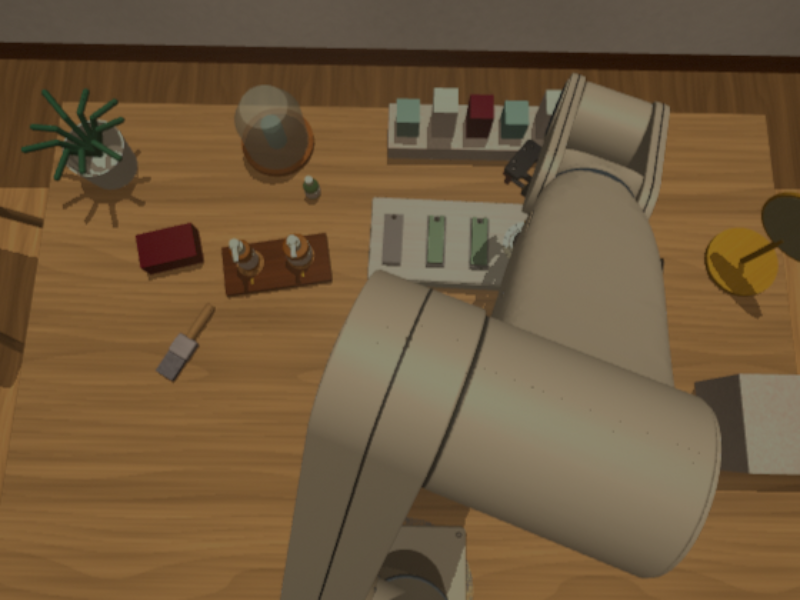

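View pics/w27z.png

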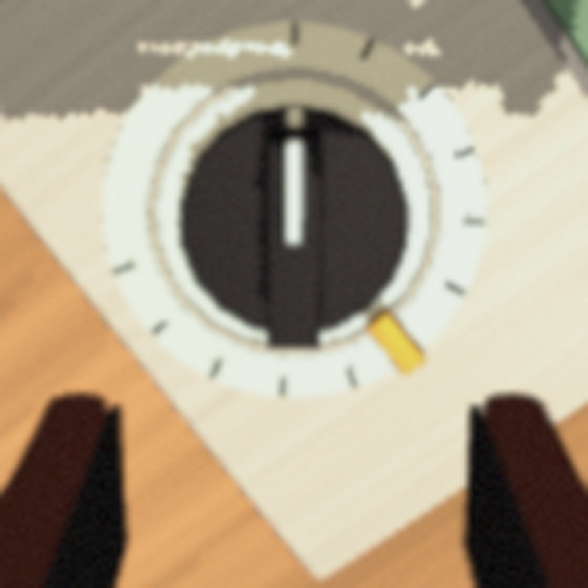

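Run:
```python
from h import *
c=cam('wrist'); o=monitor.get_obs(); psi=141.85
def W(u,v,z): return ray(((u+.5)/4.2-.5+210,(v+.5)/4.2-.5+150),c,z,True)[:2]
L,R,T,B=W(180,220,57),W(408,220,57),W(294,108,57),W(294,333,57)
cen=np.array([*( (L+R)/2)]); cen2=(T+B)/2; cr=(W(103,209,45.5)+W(487,209,45.5))/2; cr2=(W(295,20,45.5)+W(295,398,45.5))/2
tab=W(397,341,52.5); print(cen,cen2,cr,cr2,tab,np.linalg.norm(R-L))
for q in (cen,cen2,cr,cr2): print(np.degrees(np.arctan2(*(tab-q)[::-1])), np.linalg.norm(tab-q))
p=W(293,245,79),W(293,140,79); print('pointer',np.degrees(np.arctan2(*(p[1]-p[0])[::-1])),p)
```

```text
[ 634.475216   -223.98952419] [ 634.96318892 -224.37024778] [ 634.3976202  -223.63636678] [ 635.53033278 -224.52295404] [ 673.56489793 -223.4303824 ] 52.33852190433299
0.8195073023214724 39.09368072871434
1.394748662434491 38.613149121435086
0.30132109242410104 39.167819368528804
1.6454120962455638 38.05025437983614
pointer 141.92687387853212 (array([ 634.95579016, -224.61437982]), array([ 617.11714567, -210.64060203]))
```

Emit:
carry_out([
  [[0, 0, 0], [-0.3, 0.3, -40], 40],
  [[0, 0, 0], [-0.3, 0.3, -80], 40],
  [[0, 0, 0], [-0.3, 0.3, -115], 40],
  [[0, 0, 0], [-0.3, 0.3, -135], 40],
  [[0, 0, 0], [-0.3, 0.3, -141], 40],
  [[0, 0, 0], [-0.3, 0.3, -141], 40],
  [[0, 0, 0], [-0.3, 0.3, -141], 40],
])

```text
t: 38.13
ee_pos: [636.7, -224.9, 61.1]
orientation: [1.023, 2.97, -0.0]
ft_force: [0.5, -0.9, -0.3]
width: 40.0
```

Emit:
carry_out([
  [[0, 0, 0], [0, 0, 0], 25],
  [[0, 0, 0], [0, 0, 0], 12],
  [[0, 0, 0], [0, 0, 0], 8],
  [[0, 0, 0], [0, 0, 0], 8],
  [[0, 0, 0], [0, 0, 0], 8],
  [[0, 0, 0], [0, 0, 0], 8],
])

```text
t: 38.63
ee_pos: [636.4, -225.3, 61.3]
orientation: [1.022, 2.97, -0.001]
ft_force: [-1.6, -2.3, 4.6]
width: 12.1
```

Emit:
carry_out([
  [[0, 0, -7], [0, 0, 0], 8],
  [[0, 0, -14], [0, 0, 0], 8],
  [[0, 0, -21], [0, 0, 0], 8],
  [[0, 0, -28], [0, 0, 0], 8],
  [[0, 0, -35], [0, 0, 0], 8],
  [[0, 0, -42], [0, 0, 0], 8],
  [[0, 0, -49], [0, 0, 0], 8],
  [[0, 0, -56], [0, 0, 0], 8],
  [[0, 0, -63], [0, 0, 0], 8],
  [[0, 0, -70], [0, 0, 0], 8],
])

```text
t: 39.47
ee_pos: [635.0, -225.7, 61.3]
orientation: [-2.546, -1.84, 0.004]
ft_force: [-7.2, -3.8, 8.9]
width: 11.9
```

Emit:
carry_out([
  [[0, 0, -7], [0, 0, 0], 8],
  [[0, 0, -14], [0, 0, 0], 8],
  [[0, 0, -21], [0, 0, 0], 8],
  [[0, 0, -28], [0, 0, 0], 8],
  [[0, 0, -35], [0, 0, 0], 8],
  [[0, 0, -42], [0, 0, 0], 8],
  [[0, 0, -49], [0, 0, 0], 8],
  [[0, 0, -56], [0, 0, 0], 8],
  [[0, 0, -63], [0, 0, 0], 8],
  [[0, 0, -68], [0, 0, 0], 8],
])

```text
t: 40.3
ee_pos: [634.1, -224.7, 61.3]
orientation: [-3.139, -0.101, 0.007]
ft_force: [-9.1, 0.0, 11.5]
width: 11.7
```

Emit:
carry_out([
  [[0, 0, -2], [0, 0, 0], 8],
  [[0, 0, -2], [0, 0, 0], 8],
  [[0, 0, -2], [0, 0, 0], 8],
])

```text
t: 40.55
ee_pos: [634.1, -224.6, 61.3]
orientation: [-3.14, -0.055, 0.007]
ft_force: [-9.2, 0.0, 11.1]
width: 11.6
```

Run:
```python
from h import *
im,c,o,psi=look('w28'); print(o['ft_force'],o['moment'])
save(cv2.resize(im[150:290,210:350],None,fx=4.2,fy=4.2,interpolation=cv2.INTER_CUBIC),'w28z')
```

```text
t 40.55 ee [ 634.1 -224.6   61.3] psi 2.02 w 11.6
[-9.21788083  0.03107494 11.10113919] [-0.07994584  1.67793061 -0.02832637]
```

View pics/w28z.png

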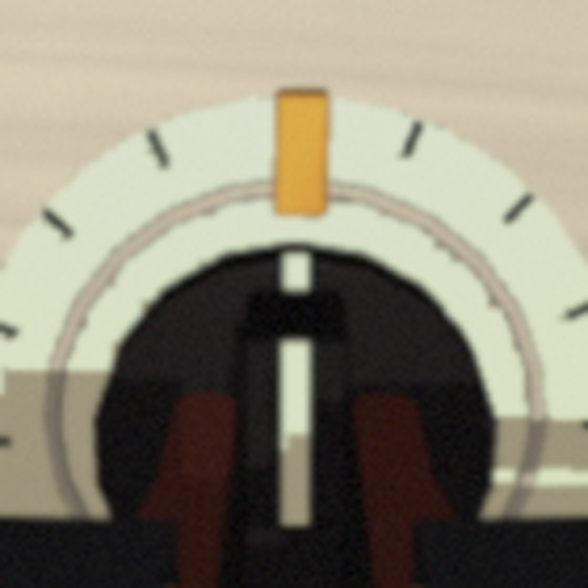

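Emit:
carry_out([
  [[0, 0, -1.2], [0, 0, 0], 8],
  [[0, 0, -1.2], [0, 0, 0], 8],
  [[0, 0, -1.2], [0, 0, 0], 8],
])

```text
t: 40.85
ee_pos: [634.1, -224.6, 61.3]
orientation: [-3.141, -0.023, 0.007]
ft_force: [-9.5, 1.0, 10.7]
width: 11.9
```

Run:
```python
from h import *
im,c,o,psi=look('w29'); print(o['ft_force'],o['moment'])
save(cv2.resize(im[150:290,210:350],None,fx=4.2,fy=4.2,interpolation=cv2.INTER_CUBIC),'w29z')
```

```text
t 40.85 ee [ 634.1 -224.6   61.3] psi 0.83 w 11.9
[-9.51770503  0.96158451 10.67161044] [ 0.00820707  1.65412387 -0.03359155]
```

View pics/w29z.png

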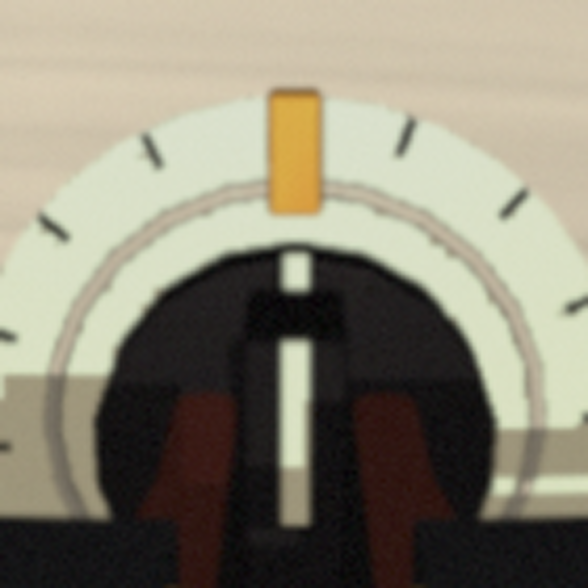

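Emit:
carry_out([
  [[0, 0, 0], [0, 0, 0], 14],
  [[0, 0, 0], [0, 0, 0], 30],
  [[0, 0, 0], [0, 0, 0], 40],
  [[0, 0, 0], [0, 0, 0], 40],
  [[0, 0, 0], [0, 0, 25], 40],
  [[0, 0, 0], [0, 0, 65], 40],
  [[0, 0, 0], [0, 0, 105], 40],
  [[0, 0, 0], [-20, 30, 145], 40],
  [[0, 0, 0], [-50, 60, 180], 40],
  [[0, 0, 0], [-70, 80, 200], 40],
])

```text
t: 41.73
ee_pos: [576.4, -154.7, 251.3]
orientation: [3.141, 0.022, 0.003]
ft_force: [0.1, -0.0, 0.3]
width: 40.0
```

Emit:
carry_out([
  [[0, 0, 0], [0, 0, 0], 40],
  [[0, 0, 0], [0, 0, 0], 40],
  [[0, 0, 0], [0, 0, 0], 40],
])

```text
t: 41.98
ee_pos: [576.8, -155.3, 249.4]
orientation: [3.141, 0.023, 0.001]
ft_force: [-0.4, -0.1, 0.1]
width: 39.9
```

Run:
```python
from h import *
im,c,o,psi=look('w30'); print(o['ft_force']); blades(im,c,z=53,smin=40)
p=proj((636,-225,60),c,True).astype(int); print(p)
save(cv2.resize(im[p[1]-40:p[1]+40,p[0]-40:p[0]+40],None,fx=7,fy=7,interpolation=cv2.INTER_CUBIC),'w30z')
i=vision.get_image('scene'); save(cv2.resize(i[100:380,60:460],(800,560),interpolation=cv2.INTER_CUBIC),'scene30')
```

```text
t 41.98 ee [ 576.8 -155.3  249.4] psi 0.86 w 39.9
[-0.36762744 -0.11664199  0.1490161 ]
px [31. 74.] centre 745.8 182.6 size 28.3 26.6 ang 74.5
px [186. 140.] centre 640.5 -50.3 size 93.0 29.9 ang -1.7
px [260. 141.] centre 638.2 -133.3 size 92.8 29.1 ang -2.3
px [452. 232.] centre 534.2 -375.0 size 39.7 18.7 ang -26.0
[344 143]
```

View pics/w30b.png

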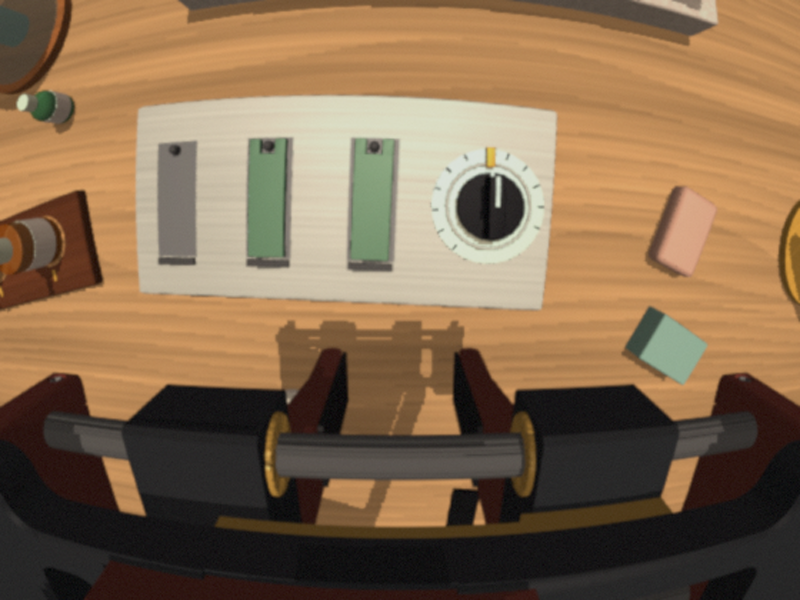

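View pics/w30z.png

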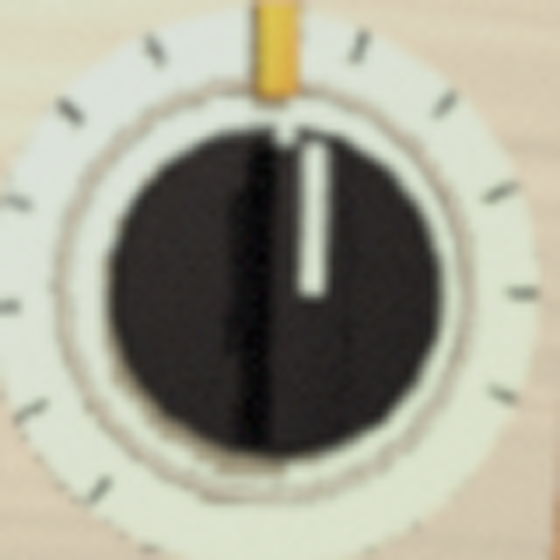

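View pics/scene30.png

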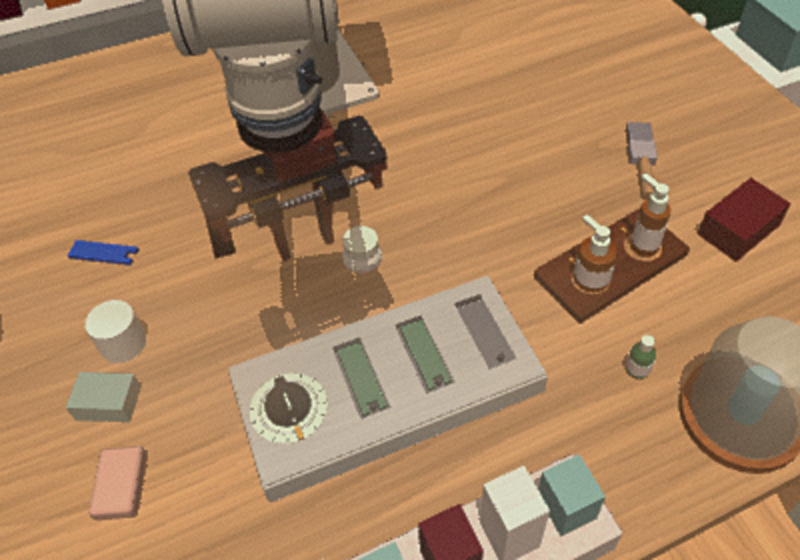

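```bash
python3 -c "
from h import *
print(order.close_job(), monitor.get_obs()['t'])"
```

```text
the job is handed in; nothing more can be done
the job is handed in; nothing more can be done
```

The treatment table is set up as asked and I have handed the job in, at about 42 s on the robot's clock. The system reports no verdict.

1. **Dial off:** I turned the dial back against its stop before moving anything else. The wrist felt about 0.6 N m there.
2. **Blades:** I found only two green blades, and both lie flat in bays 2 and 3 with the pins in their notches. The black and blue look-alikes were left alone.
3. **Bottles:** The tall bottle stands on the farther-left round and the short one on the other, both spouts pointing at their brass marks. My measurements put them within 1–2 mm of centre and about 2° of the marks; the tall one sits roughly 1 mm towards the far side.
4. **Dial on its mark:** With everything in place, I turned the dial to the brass tab. The last close view, before I let go, showed the pointer in line with the tab to within about half a degree. A later view from the side agreed.

**Checks that disagreed:** The wrist camera read 3–5 mm off in wide views, and an early position for the rounds was about 6 mm out. I corrected this using close-up views, comparing each part with its target in the same picture.

The final pictures showed no knocked blade, and the bystanders in view were where they had been. I did not measure the bystanders individually. The arm was clear of everything when I handed in.

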